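# Stage ceiling antennas on the dock and start the bench test

## Robot

A 6-joint arm with a two-finger parallel gripper is mounted at the origin on the work surface. World frame = base frame: x ahead of the robot, y to its left, z up, the work surface at z = 0. Lengths are in mm, angles in rad, forces in N, time in s.
With the tool pointing down it reaches from about 275 to 750 mm from the base axis. Payload 10.2 kg.
Tool frame: the origin (TCP) lies at the very end of the fingers, on their centre line; the grasp point (between the pads) lies 19 mm behind it; x points along the fingers, y is the direction in which the jaws open and shut, and the axes are right-handed (so a half turn about x gives the same grasp; the last joint's range is limited). The gripper opens to 85 mm and grips with 20 to 120 N. Pads are 22 mm wide; open, the fingers measure 114 mm over their backs; the gripper's body (76 mm by 85 mm) begins 54 mm behind the grasp point. The pads swing forward as they close: fully open they stand 13 mm farther back than shut.
Start: joints at [0.937, 0.313, 1.498, -0, 1.331, -0.223], TCP at [209.668, 481.322, 231.294] pointing down, gripper open.
Joint ranges: [-2.94, 2.94], [-0.97, 2.17], [0.19, 2.56], [-1.23, 4.37], [0.02, 3.11], [-2.88, 2.88]. Speed limits (rad/s): [2.39, 2.39, 3.01, 3.14, 3.14, 3.14].

## Interface

Orientations are given as a unit quaternion [w, x, y, z].
In Python, from rig import ctrl, viewer, order gives the robot as it stands. The module is installed in compiled form; this text tells all that it offers.
- The arm moves only by the tool carry_out, never from a script. Its argument "deltas" is a list of rows, each a list of 7 numbers: the gripper command: -1 is fully open, 1 is shut, values between are in proportion, then the shift along the tool's x, y, z in mm, then the turn, a rotation vector about the tool's x, y, z in degrees. A call has exactly 5 rows; each row is the pose to reach, as a shift and turn from the pose commanded when the call began, along the tool's axes at that moment; what a row does not reach only later rows make up. A row lasts 1/8 s, in which the tool goes at most 62.5 mm and 10.7 degrees, less where a joint would pass 70% of its speed; a pose out of reach is approached as far as the arm can. A call with a gripper value outside its range is refused whole. The fingers move at their own pace and stop on an object; "newtons" is the grip in N (left out, the last holds). Time passes only in rows, so rows that repeat a pose let the fingers close, or fill a call up. It gives the time, the measured TCP pose, the force and the opening at its end, in the units of the state.
- ctrl.sense(): the state, without advancing time (a new reading comes with each control period).
- viewer.capture(name): name is "side" or "top" or "wrist"; returns the picture (480x640x3 uint8, red, green, blue); there is no depth.
- viewer.calibration(name): a dict with "fx", "fy", "cx", "cy" (pixels), "xyz" and "attitude" of the camera in the world; the wrist camera has in their place "T_tool_cam" (4x4, takes a point from camera to tool coordinates, whose origin is the TCP and whose axes are the tool frame's). Camera axes: x right, y down, z forward; pixel columns grow to the right and rows downward; lengths in mm; the calibration is good to about 2 mm. A picture is of the moment at which its call begins: read the wrist's pose just before it. calibration takes no time and is no camera call.
- order.finish_job(): hands the job in, once; it reports no verdict.
The state is a dict: "time_s": time; "joints": joint angles; "dq": joint speeds; "tau": joint torques, N m; "eef_pos": TCP position; "ee_rot": TCP orientation; "force": force on the tool from outside, world axes, zero at the start; "wrist_torque": the same for the moment, N m; "grip_width": opening from 0.0 (shut) to 1.0 (fully open).
Only numpy, scipy, OpenCV 4.12 (cv2) and the standard library are available. Lean on these libraries where they do the work, as an engineer would, in place of code of your own. Each camera call takes 0.05 s, during which the arm holds its last target. There are 200 camera calls.

## Task

Get the antenna bench test running: turn the display square to its stand and lean it back 30 degrees from upright, lay the round blank covers from the dock's bases in the steel tray, and fit every white finned antenna onto a base (any free one), turning it on its seat until its slots drop over the lugs and it sits fully home. When all that is done, press the dock's start button fully in and let it go; leave everything else on the bench where it is.

Things in the scene. Friction and masses are not known exactly. Their poses are not given: they have to be found in the camera images.
- fin0 (a point): centre of the fin of a loose white ceiling antenna (0.3 kg), on its round axis, 41 mm above its underside. Fin: 70 mm long (this point's x), 22 mm thick (y), 38 mm high (z, up), on a round foot 84 mm across, 22 mm high. Below are three slots 120 degrees apart, 15 mm wide, 9.5 mm deep, at an unknown angle to the fin. Starts standing on the table at any yaw. May be absent.
- fin1 (a point): centre of the fin of a loose white ceiling antenna (0.3 kg), on its round axis, 41 mm above its underside. Fin: 70 mm long (this point's x), 22 mm thick (y), 38 mm high (z, up), on a round foot 84 mm across, 22 mm high. Below are three slots 120 degrees apart, 15 mm wide, 9.5 mm deep, at an unknown angle to the fin. Starts standing on the table at any yaw. May be absent.
- fin2 (a point): centre of the fin of a loose white ceiling antenna (0.3 kg), on its round axis, 41 mm above its underside. Fin: 70 mm long (this point's x), 22 mm thick (y), 38 mm high (z, up), on a round foot 84 mm across, 22 mm high. Below are three slots 120 degrees apart, 15 mm wide, 9.5 mm deep, at an unknown angle to the fin. Starts standing on the table at any yaw. May be absent.
- base0 (a point): centre of the inner floor of the right-hand (-y; next to the button) twist base, 35 mm above the table; z up. A round cup, 88 mm inside, 98 outside, rim 20 mm above this point. On the floor stand three lugs, 8 mm high, 9 mm wide, 120 degrees apart, at an angle that differs from base to base and is not reported. Fin point of an antenna riding on the lugs: 49 mm above this point; fully home: 41 mm.
- base1 (a point): centre of the inner floor of the middle twist base, 35 mm above the table; z up. A round cup, 88 mm inside, 98 outside, rim 20 mm above this point. On the floor stand three lugs, 8 mm high, 9 mm wide, 120 degrees apart, at an angle that differs from base to base and is not reported. Fin point of an antenna riding on the lugs: 49 mm above this point; fully home: 41 mm.
- base2 (a point): centre of the inner floor of the left-hand twist base, 35 mm above the table; z up. A round cup, 88 mm inside, 98 outside, rim 20 mm above this point. On the floor stand three lugs, 8 mm high, 9 mm wide, 120 degrees apart, at an angle that differs from base to base and is not reported. Fin point of an antenna riding on the lugs: 49 mm above this point; fully home: 41 mm.
- knob0 (a point): centre of the grip knob of a loose white blank cover that starts lying in a base, riding on its lugs: a disc 58 mm across, 12 mm thick, with a round upright knob 26 mm across, 30 mm high on it; this point is half-way up the knob, 27 mm above the cover's underside; 0.08 kg. May be absent.
- knob1 (a point): centre of the grip knob of a loose white blank cover that starts lying in a base, riding on its lugs: a disc 58 mm across, 12 mm thick, with a round upright knob 26 mm across, 30 mm high on it; this point is half-way up the knob, 27 mm above the cover's underside; 0.08 kg. May be absent.
- knob2 (a point): centre of the grip knob of a loose white blank cover that starts lying in a base, riding on its lugs: a disc 58 mm across, 12 mm thick, with a round upright knob 26 mm across, 30 mm high on it; this point is half-way up the knob, 27 mm above the cover's underside; 0.08 kg. May be absent.
- tray: fixed shallow open steel tray, 145 (x) x 120 (y) mm outside, walls 3 mm thick and 18 mm high, floor 3 mm; room for two covers side by side along x; origin at its underside's centre
- dock: fixed dock, 110 deep (x, away from its front) x 400 long (y -225 to 175) x 35 mm; origin on the table under the middle base. An antenna set in a base rides on the lugs; turned either way, at most 120 degrees, and free to sink (fingers loose about the fin, or pressed lightly down), it drops home when slots meet lugs, over a window of about 0.15 rad. Lugs are stiff (0.5 N m).
- start_top (a point): middle of the top of the round grey start button (32 mm across) on the dock, pressed straight down
- start (a joint): travel of the start button, 0 released, 0.006 m fully in; spring return, about 5 N fully in
- stand: fixed round foot of the display, 140 mm across, 14 mm high; origin on the table under the swivel axis; its x axis points away from the side the screen should face (the stand's front is -x)
- swivel (a joint): swivel of the display about the stand's vertical axis, rad, 0 when square to the stand, positive anticlockwise from above, -1 to 1; stays where it is left (friction 0.45 N m)
- tilt (a joint): lean of the display, rad, 0 upright, positive leaning back (top away from the screen's face), -0.15 to 1.15; 30 degrees is 0.52; stays where it is left (friction 0.8 N m)
- hinge (a point): middle of the display's horizontal tilt axis, on the swivel axis, 70 mm above the table
- bar (a point): middle of the round handle bar at the top of the display: 14 mm thick, 100 mm long, parallel to the tilt axis (this point's y), 190 mm from the hinge along this point's z; its uprights are at y +-50 mm, and the display's case (170 mm wide, 14 mm thick) ends 55 mm below the bar
- carton: loose small carton, 70 x 50 x 40 mm; bystander; origin at its underside's centre
- tape: loose roll of tape, 84 mm across, 24 mm high; bystander; origin at its underside's centre
- can: loose spray can, 56 mm across, 130 mm high; bystander; origin at its underside's centre
- mug: loose mug, 80 mm across, 90 mm high; bystander; origin at its underside's centre
- parts: loose divided parts tray, 120 x 180 x 50 mm; bystander; origin at its underside's centre
- driver: loose screwdriver, 190 mm long; bystander
There are look-alikes about, which are no part of the job. What is shaped like the part that bears fin0 but brown is not meant.

How it is judged (in metres and radians):
On the way, in this order (a step that is already met when the one before it is completed fails the run):
1. the display is square to its stand and leaning back 30 degrees, the covers are in the tray, and every antenna has dropped fully home on a base (value of joint swivel between -0.09 and 0.09 rad and value of joint tilt between 0.436 and 0.611 rad and x of knob0 in the frame of tray between -0.07 and 0.07 m and y of knob0 in the frame of tray between -0.058 and 0.058 m and height (world z) of each of knob0, knob1, knob2 below 0.09 m and x of knob1 in the frame of tray between -0.07 and 0.07 m and y of knob1 in the frame of tray between -0.058 and 0.058 m and x of knob2 in the frame of tray between -0.07 and 0.07 m and y of knob2 in the frame of tray between -0.058 and 0.058 m and ((horizontal distance between fin0 and base0 below 0.007 m and z of fin0 in the frame of base0 between 0.035 and 0.0445 m and angle between fin0's own z axis and vertical below 0.08 rad) or (horizontal distance between fin0 and base1 below 0.007 m and z of fin0 in the frame of base1 between 0.035 and 0.0445 m and angle between fin0's own z axis and vertical below 0.08 rad) or (horizontal distance between fin0 and base2 below 0.007 m and z of fin0 in the frame of base2 between 0.035 and 0.0445 m and angle between fin0's own z axis and vertical below 0.08 rad)) and ((horizontal distance between fin1 and base0 below 0.007 m and z of fin1 in the frame of base0 between 0.035 and 0.0445 m and angle between fin1's own z axis and vertical below 0.08 rad) or (horizontal distance between fin1 and base1 below 0.007 m and z of fin1 in the frame of base1 between 0.035 and 0.0445 m and angle between fin1's own z axis and vertical below 0.08 rad) or (horizontal distance between fin1 and base2 below 0.007 m and z of fin1 in the frame of base2 between 0.035 and 0.0445 m and angle between fin1's own z axis and vertical below 0.08 rad)) and ((horizontal distance between fin2 and base0 below 0.007 m and z of fin2 in the frame of base0 between 0.035 and 0.0445 m and angle between fin2's own z axis and vertical below 0.08 rad) or (horizontal distance between fin2 and base1 below 0.007 m and z of fin2 in the frame of base1 between 0.035 and 0.0445 m and angle between fin2's own z axis and vertical below 0.08 rad) or (horizontal distance between fin2 and base2 below 0.007 m and z of fin2 in the frame of base2 between 0.035 and 0.0445 m and angle between fin2's own z axis and vertical below 0.08 rad))), for 0.2 s.
2. the start button is pressed fully in (value of joint start above 0.0045 m), for 0.05 s.
At the end, for the whole second after the job is handed in: display within 5 degrees of square and of 30 degrees lean; every cover inside the tray; every antenna upright on a base axis (within 7 mm) and dropped home (within 3.5 mm); start button released after being pressed at least 4.5 of its 6 mm (all of step 1 and value of joint start below 0.002 m); the robot touches nothing.
It fails at once if one of the bystanders is moved more than 50 mm (distance of any of carton, tape, driver, can, mug, parts from where it was at the start of the episode above 0.05 m).
Of ant0, ant1, ant2 only 2 to 3 are there at a start; the rules pass over those that are not, and their reading is None.
Of cover0, cover1, cover2 only 2 to 2 are there at a start; the rules pass over those that are not, and their reading is None.
At some moment in a run one of ant0, ant1, ant2 may be knocked a few centimetres aside while the robot is not near it.
Once in a run the grip may slacken for a moment while it holds something.
It also fails if it takes over 210 s, if anything falls off the work surface, if the arm or the gripper's body presses on something with over 40 N, if the wrist force passes 120 N, or if a joint passes its speed limit or range.

## Working session

There is one attempt and no reset: what is moved stays moved. The work goes in short steps, Python scripts to look and compute and a tool call to move; the robot and the scene stay as the last step left them, time stands still between calls to the robot, and variables do not carry over. Pictures are saved under pics/ and viewed, about 12 in all and at most 16, crops included, and the job is handed in when it is done.

Besides the shell and the picture viewer there is one more tool, called after "Request:" as name([rows], argument=value, ...), one row to a line, values as JSON. carry_out: Moves the arm, as the interface text tells. Its arguments: {"type":"object","properties":{"deltas":{"type":"array"},"newtons":{"type":"number"}},"required":["deltas"]}

```bash
mkdir -p pics; python3 - <<'E'
from rig import ctrl, viewer
import cv2,numpy as np
s=ctrl.sense();print({k:np.round(v,3) for k,v in s.items()})
for n in("top","side","wrist"):
    im=viewer.capture(n);cv2.imwrite(f"pics/{n}0.png",im[:,:,::-1]);print(n,viewer.calibration(n))
E
```

```text
{'time_s': np.float64(0.0), 'joints': array([ 0.937,  0.313,  1.498,  0.   ,  1.331, -0.223]), 'dq': array([-0.   , -0.001,  0.   , -0.002, -0.002,  0.   ]), 'tau': array([ 0.0000e+00, -4.1227e+01, -2.5974e+01, -0.0000e+00,  4.0000e-03,
        0.0000e+00]), 'eef_pos': array([209.506, 481.107, 230.735]), 'ee_rot': array([ 0.692,  0.144,  0.692, -0.145]), 'force': array([ 0.561, -0.793,  0.321]), 'wrist_torque': array([ 0.01 , -0.011, -0.026]), 'grip_width': np.float64(1.0)}
top {'fx': 602.3972113674837, 'fy': 602.3972113674837, 'cx': 316.7025654568822, 'cy': 244.46308040816044, 'xyz': array([ 388.78578054,  -97.85529388, 1613.0538471 ]), 'attitude': array([ 0.03760367, -0.70263126,  0.70973978, -0.03412806])}
side {'fx': 453.9552792073857, 'fy': 453.9552792073857, 'cx': 320.7392563466265, 'cy': 235.36955363704953, 'xyz': array([  230.88289718, -1006.94199753,   752.80013863]), 'attitude': array([-0.48989419,  0.85561851, -0.14689291,  0.07964365])}
wrist {'fx': 424.29826905590323, 'fy': 424.29826905590323, 'cx': 326.1870753492392, 'cy': 241.76828673370213, 'T_tool_cam': array([[-4.51774575e-05, -2.87160212e-01,  9.57882566e-01,
        -1.41704602e+02],
       [ 9.99999999e-01, -2.42283206e-05,  3.99005569e-05,
         1.28248911e+00],
       [ 1.17500336e-05,  9.57882567e-01,  2.87160212e-01,
        -7.38581086e+01],
       [ 0.00000000e+00,  0.00000000e+00,  0.00000000e+00,
         1.00000000e+00]])}
```

View pics/top0.png

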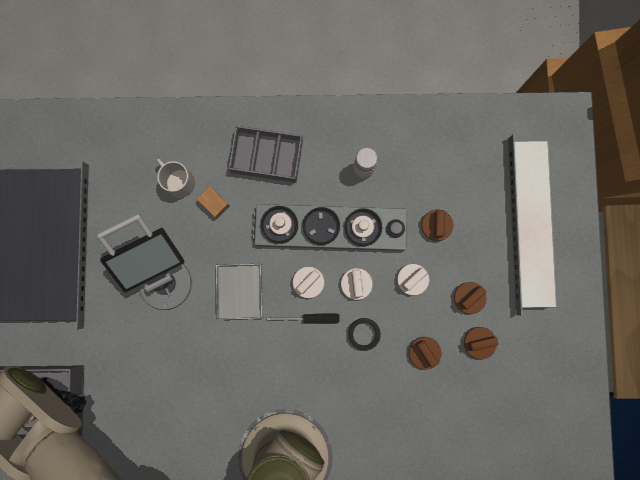

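View pics/side0.png

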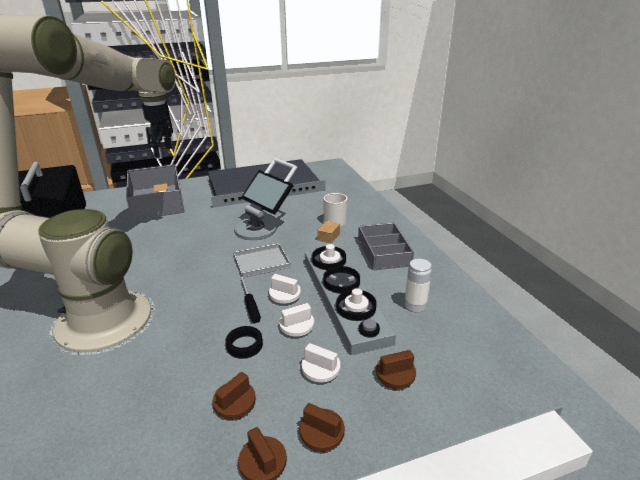

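Top view: white antennas at (308,283), (356,284) and (413,280). Covers are in the left base (279,223) and right base (363,227), and the middle base is free. Button at (396,228), tray at (239,292), stand at (165,286), bar around (124,229). I'll take enlarged crops to measure from.

```bash
cat > h.py <<'E'
from rig import ctrl, viewer
import cv2,numpy as np
from scipy.spatial.transform import Rotation as R
def Rq(q): return R.from_quat([q[1],q[2],q[3],q[0]])
def cam(name,st=None):
    c=viewer.calibration(name)
    if 'xyz' in c: return c,Rq(c['attitude']).as_matrix(),np.array(c['xyz'])
    s=st or ctrl.sense(); T=c['T_tool_cam']; Rt=Rq(s['ee_rot']).as_matrix()
    return c,Rt@T[:3,:3],Rt@T[:3,3]+s['eef_pos']
def px2w(name,u,v,z,st=None):
    c,M,t=cam(name,st); d=M@np.array([(u-c['cx'])/c['fx'],(v-c['cy'])/c['fy'],1]); return t+d*(z-t[2])/d[2]
def w2px(name,p,st=None):
    c,M,t=cam(name,st); q=M.T@(np.array(p)-t); return np.array([c['cx']+c['fx']*q[0]/q[2],c['cy']+c['fy']*q[1]/q[2]])
def show(im,x0,y0,x1,y1,k,fn):
    cv2.imwrite(fn,cv2.resize(im[y0:y1,x0:x1,::-1],None,fx=k,fy=k,interpolation=cv2.INTER_CUBIC))
E
python3 - <<'E'
from h import *
im=cv2.imread("pics/top0.png")[:,:,::-1]
show(im,245,195,445,305,4,"pics/dock.png")
a=im[205:310,90:270]; b=cv2.imread("pics/side0.png")[150:245,220:320,::-1]
A=cv2.resize(a,None,fx=4,fy=4,interpolation=2);cv2.imwrite("pics/disp.png",A[:,:,::-1])
for n,p in dict(b2=(279,223,35),b1=(321,226,35),b0=(363,227,35),btn=(396,228,45),a0=(308,283,22),a1=(356,284,22),a2=(413,280,22),tray=(239.5,292,18),stand=(165,286,14)).items(): print(n,px2w("top",*p).round(0))
E
```

```text
b2 [608.   8.  35.]
b1 [ 598. -103.   35.]
b0 [ 595. -214.   35.]
btn [ 590. -299.   45.]
a0 [449. -67.  22.]
a1 [ 445. -193.   22.]
a2 [ 454. -344.   22.]
tray [427. 114.  18.]
stand [445. 313.  14.]
```

View pics/dock.png

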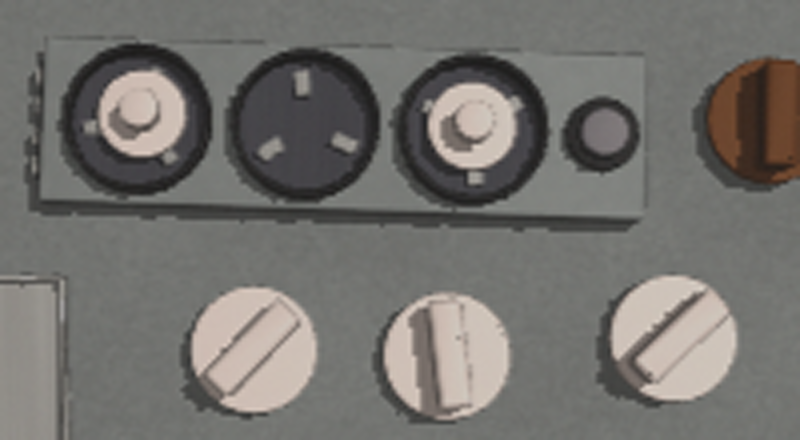

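View pics/disp.png

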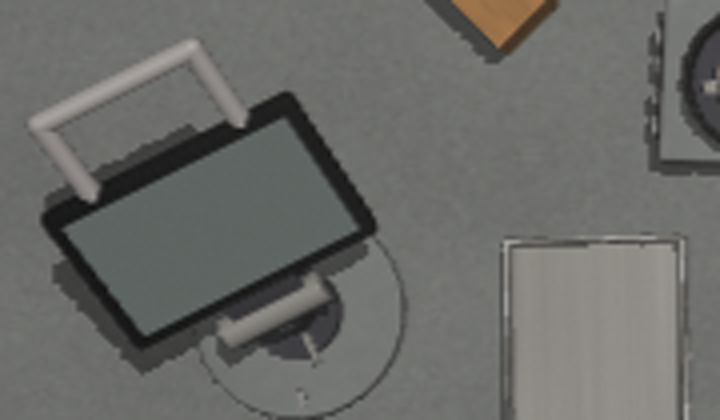

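```bash
python3 - <<'E'
from h import *
from scipy.optimize import least_squares
D=lambda u,v:np.array([90+u/4,205+v/4])
obs={'e1':D(37,124),'e2':D(192,45),'h1':D(228,330),'h2':D(326,290),'edgeR':D(405,311),'edgeB':D(297,417)}
def model(p):
    hx,hy,s,t=p # heading s: screen-facing yaw offset; lean dir = (cos s, sin s)
    d=np.array([np.cos(s),np.sin(s),0]);l=np.array([-np.sin(s),np.cos(s),0])
    h=np.array([hx,hy,70]);b=h+190*(np.sin(t)*d+np.array([0,0,np.cos(t)]))
    return h,b,l,d
def f(p):
    h,b,l,d=model(p)
    r=[w2px("top",b+50*l)-obs['e1'],w2px("top",b-50*l)-obs['e2'],(w2px("top",h)-(obs['h1']+obs['h2'])/2)]
    return np.concatenate(r)
r=least_squares(f,[445,313,.4,.9]);print(r.x.round(3),r.fun.round(2));h,b,l,d=model(r.x);print('bar',b.round(1),np.hypot(*b[:2]),'deg',np.degrees(r.x[2:]))
for k in('edgeR','edgeB'):print(k,px2w("top",*obs[k],14).round(1))
for n,q in dict(front=(302,397),ptr=(312,350)).items():print(n,px2w("top",*D(*q),14).round(1))
print('traycorners',[px2w("top",*D(*q),18).round(1) for q in((505,242),(683,238))],px2w("top",217,319.5,18).round(1),px2w("top",260.5,319,18).round(1))
Q=lambda u,v:(245+u/4,195+v/4)
for n,q in dict(b2=(137,118,55),b1=(304,123,55),b0=(473,129,55),btn=(602,130,45),k2=(139,108,85),k0=(474,122,85),a0=(253,350,22),a1=(447,357,22),a2=(674,338,22)).items():print(n,px2w("top",*Q(*q[:2]),q[2]).round(1))
E
```

```text
[452.355 313.472   0.473   0.877] [ 0.53 -0.17 -0.47  0.24 -0.07 -0.06]
bar [582.4 380.  191.6] 695.3590354572272 deg [27.09623003 50.22443917]
edgeR [453.  243.2  14. ]
edgeB [383.7 313.8  14. ]
front [396.9 310.7  14. ]
ptr [427.8 304.6  14. ]
traycorners [array([497.9, 176.4,  18. ]), array([499.3,  58.2,  18. ])] [355.6 173.4  18. ] [355.8  58.9  18. ]
b2 [600.9   6.3  55. ]
b1 [ 596.4 -102.7   55. ]
b0 [ 591.3 -212.7   55. ]
btn [ 591.1 -298.    45. ]
k2 [603.2   2.9  85. ]
k0 [ 591.9 -211.2   85. ]
a0 [450.2 -67.5  22. ]
a1 [ 444.3 -195.4   22. ]
a2 [ 455.3 -345.2   22. ]
```

```bash
cat >> h.py <<'E'
def plan(x,y,z,jaw=None,flip=None,tiltrot=None):
    """tool down at x,y,z, jaw axis yaw in deg (mod 180; flip None=nearest)"""
    s=ctrl.sense(); M=Rq(s['ee_rot']).as_matrix(); psi=np.degrees(np.arctan2(M[1,1],M[0,1]))
    if jaw is None: jaw=psi
    out=[]
    for k in(-2,-1,0,1,2):
        a=jaw+180*k; da=a-psi
        if abs(da)>300: continue
        dj1=np.degrees(np.arctan2(y,x))-np.degrees(s['joints'][0]); j6=np.degrees(s['joints'][5])-(da-dj1)
        out.append((abs(da),a,da,j6))
    out.sort()
    print('psi %.1f'%psi,'options (yaw,da,j6):',[tuple(np.round(o[1:],1)) for o in out if abs(o[3])<163])
    o=[o for o in out if abs(o[3])<163][0]; a=np.radians(o[1])
    ty=np.array([np.cos(a),np.sin(a),0]); tx=np.array([0,0,-1.]); T=np.stack([tx,ty,np.cross(tx,ty)],1)
    rv=np.degrees(R.from_matrix(M.T@T).as_rotvec()); sh=M.T@(np.array([x,y,z])-s['eef_pos'])
    print('row:',np.round(np.r_[sh,rv],1).tolist())
def st():
    s=ctrl.sense();print('t %.2f'%s['time_s'],'pos',np.round(s['eef_pos'],1),'F',np.round(s['force'],1),'T',np.round(s['wrist_torque'],2),'w %.3f'%s['grip_width'],'j',np.round(s['joints'],2));return s
E
python3 - <<'E'
from h import *
print(Rq(ctrl.sense()['ee_rot']).as_matrix().round(3))
plan(582,380,260,27)
E
```

```text
[[-0.001  0.399  0.917]
 [-0.001  0.917 -0.399]
 [-1.    -0.001 -0.   ]]
psi 66.5 options (yaw,da,j6): [(np.float64(27.0), np.float64(-39.5), np.float64(6.1))]
row: [-29.3, 56.0, 381.8, 39.5, 0.0, 0.1]
```

Request:
carry_out([
  [-1, -40, 30, 191, 20, 0, 0],
  [-1, -40, 56, 382, 39.5, 0, 0],
  [-1, -40, 56, 382, 39.5, 0, 0],
  [-1, -40, 56, 382, 39.5, 0, 0],
  [-1, -40, 56, 382, 39.5, 0, 0],
], newtons=40)

```text
time_s: 0.78
eef_pos: [510.9, 399.2, 264.9]
ee_rot: [0.602, 0.37, 0.603, -0.37]
force: [0.5, 1.9, 0.9]
grip_width: 1.0
```

```bash
python3 - <<'E'
from h import *
st();plan(582,380,270,27)
E
```

```text
t 0.78 pos [510.9 399.2 264.9] F [0.5 1.9 0.9] T [-0.02 -0.01 -0.06] w 1.000 j [0.48 0.58 1.01 0.   1.55 0.01]
psi 26.9 options (yaw,da,j6): [(np.float64(27.0), np.float64(0.1), np.float64(6.1))]
row: [-5.2, 54.7, 49.3, -0.1, -0.0, 0.0]
```

Request:
carry_out([
  [-1, -5, 54.7, 49.3, 0, 0, 0],
  [-1, -5, 54.7, 49.3, 0, 0, 0],
  [-1, -5, 54.7, 49.3, 0, 0, 0],
  [-1, -5, 54.7, 49.3, 0, 0, 0],
  [-1, -5, 54.7, 49.3, 0, 0, 0],
])

```text
time_s: 1.4
eef_pos: [579.4, 381.6, 270.4]
ee_rot: [0.603, 0.369, 0.603, -0.369]
force: [0.8, 0.3, -0.1]
grip_width: 1.0
```

```bash
python3 - <<'E'
from h import *
s=st();im=viewer.capture("wrist");cv2.imwrite("pics/w1.png",im[:,:,::-1])
b=np.array([582.4,380,191.6]);l=np.array([-np.sin(.473),np.cos(.473),0])
print(w2px("wrist",b+50*l,s),w2px("wrist",b-50*l,s),w2px("wrist",[453,313.5,14],s))
plan(582,380,173,27)
E
```

```text
t 1.40 pos [579.4 381.6 270.4] F [ 0.8  0.3 -0.1] T [-0.01 -0.01 -0.05] w 1.000 j [ 0.41  0.71  0.79  0.    1.64 -0.06]
[328.74576134 169.7405363 ] [328.66180989 342.1428871 ] [174.61698505 199.86563928]
psi 27.0 options (yaw,da,j6): [(np.float64(27.0), np.float64(-0.0), np.float64(6.1))]
row: [97.4, 1.5, 2.5, 0.0, 0.0, -0.0]
```

View pics/w1.png

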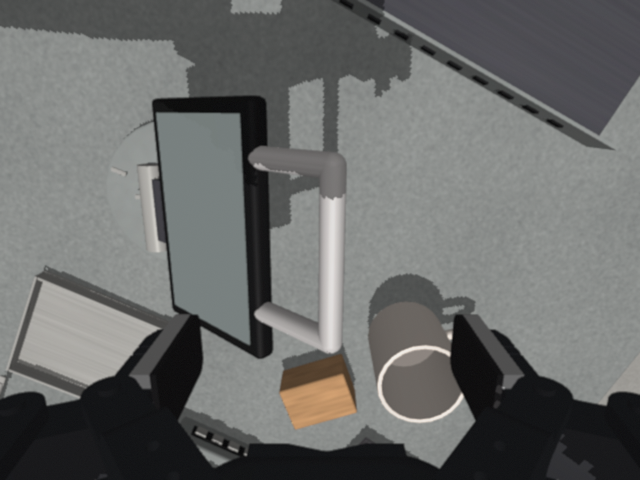

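Wrist view: the bar runs from (335,160) to (330,342), centred between the fingers, with nothing in the way of the descent. Grasping it.

Request:
carry_out([
  [-1, 50, 2, 2, 0, 0, 0],
  [-1, 97, 2, 2, 0, 0, 0],
  [1, 97, 2, 2, 0, 0, 0],
  [1, 97, 2, 2, 0, 0, 0],
  [1, 97, 2, 2, 0, 0, 0],
], newtons=40)

```text
time_s: 2.08
eef_pos: [583.7, 380.5, 175.6]
ee_rot: [0.604, 0.371, 0.602, -0.368]
force: [-0.9, -1.7, 0.1]
grip_width: 0.377
```

```bash
python3 - <<'E'
from h import *
s=st()
# arc: heading 27->3, tilt 50.2->30 ; bar at grasp point, tcp 19-ish below
M=Rq(s['ee_rot']).as_matrix();p0=s['eef_pos']
h=np.array([452.5,313.5,70])
def bar(sd,t):
    sd,t=np.radians([sd,t]);return h+190*np.array([np.sin(t)*np.cos(sd),np.sin(t)*np.sin(sd),np.cos(t)])
b0=bar(27.1,50.2);print(p0-b0)
for k in np.linspace(.1,1,10):
    sd=27.1-k*24.1;t=50.2-k*20.2
    d=M.T@(bar(sd,t)-b0);print(k,np.round(d,1),'rx',round(24.1*k,1))
E
```

```text
t 2.08 pos [583.7 380.5 175.6] F [-0.9 -1.7  0.1] T [-0.01 -0.04 -0.  ] w 0.377 j [ 0.41  0.74  0.96 -0.    1.43 -0.06]
[  1.22026536   0.55054107 -15.98345945]
0.1 [-5.1 -4.5  6. ] rx 2.4
0.2 [-10.   -9.3  11.5] rx 4.8
0.30000000000000004 [-14.8 -14.6  16.7] rx 7.2
0.4 [-19.4 -20.2  21.4] rx 9.6
0.5 [-23.8 -26.1  25.6] rx 12.0
0.6 [-28.1 -32.3  29.3] rx 14.5
0.7000000000000001 [-32.1 -38.7  32.6] rx 16.9
0.8 [-36.  -45.4  35.2] rx 19.3
0.9 [-39.7 -52.1  37.4] rx 21.7
1.0 [-43.2 -59.   38.9] rx 24.1
```

Request:
carry_out([
  [1, 0, 0, 0, 0, 0, 0],
  [1, 0, 0, 0, 0, 0, 0],
  [1, 0, 0, 0, 0, 0, 0],
  [1, 0, 0, 0, 0, 0, 0],
  [1, -5, -4.5, 6, 2.4, 0, 0],
])

```text
time_s: 2.7
eef_pos: [582.4, 373.9, 178.3]
ee_rot: [0.595, 0.384, 0.594, -0.381]
force: [5.5, 6.4, -1.1]
grip_width: 0.147
```

```bash
python3 -c "
from h import *
st()"
```

```text
t 2.70 pos [582.4 373.9 178.3] F [ 5.5  6.4 -1.1] T [ 1.07 -1.14 -0.05] w 0.147 j [ 0.4   0.73  0.98  0.    1.43 -0.03]
```

Request:
carry_out([
  [1, -9.7, -9.7, 11.1, 4.8, 0, 0],
  [1, -18.7, -20.8, 20.5, 9.6, 0, 0],
  [1, -27, -33.1, 28, 14.5, 0, 0],
  [1, -34.6, -46.3, 33.4, 19.3, 0, 0],
  [1, -38.1, -53.1, 35.2, 21.7, 0, 0],
])

```text
time_s: 3.32
eef_pos: [548.6, 319.2, 216.6]
ee_rot: [0.512, 0.489, 0.512, -0.486]
force: [6.5, 5.9, -3.2]
grip_width: 0.147
```

Request:
carry_out([
  [1, 0, 0, 0, 0, 0, 0],
  [1, 0, 0, 0, 0, 0, 0],
  [1, 0, 0, 0, 0, 0, 0],
  [1, 0, 0, 0, 0, 0, 0],
  [1, 0, 0, 0, 0, 0, 0],
])

```text
time_s: 3.95
eef_pos: [548.5, 319.1, 216.7]
ee_rot: [0.513, 0.488, 0.512, -0.486]
force: [2.9, 5.3, 4.1]
grip_width: 0.149
```

```bash
python3 - <<'E'
from h import *
st();plan(547.5,318,219,3)
im=viewer.capture("top");show(im,90,205,270,310,4,"pics/disp2.png")
E
```

```text
t 3.95 pos [548.5 319.1 216.7] F [2.9 5.3 4.1] T [ 0.71 -0.82 -0.18] w 0.149 j [0.34 0.57 1.16 0.   1.42 0.29]
psi 2.9 options (yaw,da,j6): [(np.float64(3.0), np.float64(0.1), np.float64(27.1)), (np.float64(183.0), np.float64(180.1), np.float64(-152.9))]
row: [-2.3, -1.1, 1.0, -0.1, -0.1, -0.1]
```

View pics/disp2.png

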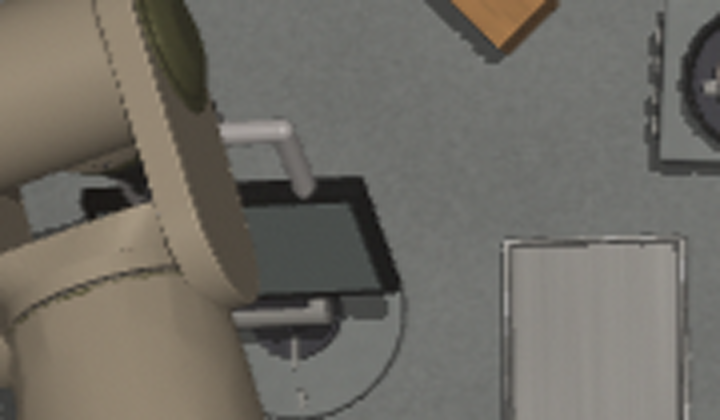

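Released pointer reads close to the front mark. I'll let go, back off upward and re-measure with the arm out of the way.

Request:
carry_out([
  [-0.3, 0, 0, 0, 0, 0, 0],
  [-0.3, 0, 0, 0, 0, 0, 0],
  [-0.3, 0, 0, 0, 0, 0, 0],
  [-0.3, -50, 0, 0, 0, 0, 0],
  [-0.3, -100, 0, 0, 0, 0, 0],
])

```text
time_s: 4.62
eef_pos: [547.7, 318.4, 317.0]
ee_rot: [0.512, 0.487, 0.513, -0.488]
force: [-0.2, 0.2, 0.6]
grip_width: 0.651
```

```bash
python3 - <<'E'
from h import *
st();plan(603,3,200,0)
E
```

```text
t 4.62 pos [547.7 318.4 317. ] F [-0.2  0.2  0.6] T [ 0.05 -0.02  0.09] w 0.651 j [ 0.34  0.54  0.95 -0.    1.65  0.29]
psi 2.9 options (yaw,da,j6): [(np.float64(0.0), np.float64(-2.9), np.float64(0.3))]
row: [117.2, 39.7, 317.7, 2.9, 0.0, 0.1]
```

Request:
carry_out([
  [-0.3, 0, 0, 60, 0, 0, 0],
  [-0.3, 23, 10, 120, 3, 0, 0],
  [-0.3, 55, 25, 180, 3, 0, 0],
  [-0.3, 90, 39, 240, 3, 0, 0],
  [-0.3, 117, 39, 300, 3, 0, 0],
])

```text
time_s: 5.25
eef_pos: [600.1, 38.0, 206.6]
ee_rot: [-0.499, -0.5, -0.5, 0.501]
force: [0.8, 0.1, -0.3]
grip_width: 0.653
```

```bash
python3 - <<'E'
from h import *
s=st();im=viewer.capture("wrist");cv2.imwrite("pics/w2.png",im[:,:,::-1])
im=viewer.capture("top");cv2.imwrite("pics/top2.png",im[:,:,::-1]);show(im,90,205,270,310,4,"pics/disp3.png")
print('pred k2',w2px("wrist",[603,3,85],s),'b2',w2px("wrist",[601,6,55],s))
E
```

```text
t 5.25 pos [600.1  38.  206.6] F [ 0.8  0.1 -0.3] T [-0.04 -0.09  0.01] w 0.653 j [-0.13  0.5   1.29 -0.    1.35 -0.13]
pred k2 [331.05604755 285.634237  ] b2 [327.92411047 266.07181647]
```

View pics/disp3.png

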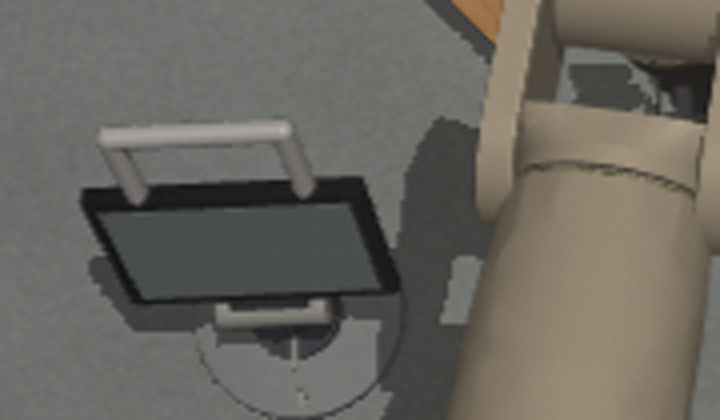

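View pics/w2.png

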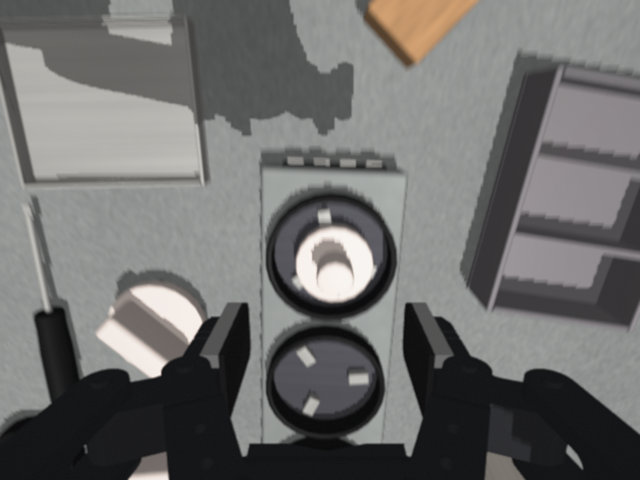

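Display: bar ends at (103,135) and (288,128). Wrist view: knob top at (335,280), cup rim centred on (331,256).

```bash
python3 - <<'E'
from h import *
from scipy.optimize import least_squares
D=lambda u,v:np.array([90+u/4,205+v/4])
def f(p):
    s,t=p;d=np.array([np.cos(s),np.sin(s),0]);l=np.array([-np.sin(s),np.cos(s),0]);h=np.array([452.5,313.5,70])
    b=h+190*(np.sin(t)*d+np.array([0,0,np.cos(t)]))
    return np.r_[w2px("top",b+50*l)-D(103,135),w2px("top",b-50*l)-D(288,128)]
r=least_squares(f,[0,.5]);print(np.degrees(r.x),r.fun.round(2))
for z in(14,20,30):print(z,px2w("top",*D(296,338),z)[:2].round(1),px2w("top",*D(295,360),z)[:2].round(1))
print('front',px2w("top",*D(304,388),14),px2w("top",*D(303,400),14))
s=ctrl.sense();print(px2w("wrist",335,276,85,s),'rim',px2w("wrist",331,256,55,s),'base1rim',px2w("wrist",325,380,55,s))
# tray
for q in((0,17),(187,17),(205,184),(22,188)):print(px2w("wrist",*q,18,s).round(0))
plan(603,3,150,0)
E
```

```text
[ 2.66570205 30.43057718] [ 1.7   0.42 -1.29 -0.28]
14 [435.8 315.3] [421.3 315.7]
20 [435.6 313.7] [421.2 314.2]
30 [435.3 311.2] [421.  311.6]
front [402.76347803 309.4752319   14.        ] [394.86979835 310.0142246   14.        ]
[603.87237908   7.57264605  85.        ] rim [601.39672535  11.36355858  55.        ] base1rim [596.14395933 -92.47651396  55.        ]
[371. 177.  18.]
[502. 175.  18.]
[504.  58.  18.]
[360.  56.  18.]
psi -0.5 options (yaw,da,j6): [(np.float64(0.0), np.float64(0.5), np.float64(0.3))]
row: [54.5, 4.4, 31.8, -0.5, 0.0, 0.4]
```

Request:
carry_out([
  [-0.3, 54, 4, 30, 0, 0, 0],
  [-0.3, 54, 4, 30, 0, 0, 0],
  [-0.3, 54, 4, 30, 0, 0, 0],
  [-0.3, 54, 4, 30, 0, 0, 0],
  [-0.3, 54, 4, 30, 0, 0, 0],
])

```text
time_s: 5.98
eef_pos: [604.4, 10.4, 155.2]
ee_rot: [0.5, 0.501, 0.499, -0.5]
force: [0.2, -1.1, -0.4]
grip_width: 0.65
```

```bash
python3 - <<'E'
from h import *
s=st();im=viewer.capture("wrist");cv2.imwrite("pics/w3.png",im[:,:,::-1])
print('pred k2',w2px("wrist",[603,3,85],s),'b2',w2px("wrist",[601,6,55],s))
E
```

```text
t 5.97 pos [604.4  10.4 155.2] F [ 0.2 -1.1 -0.4] T [0.01 0.01 0.02] w 0.650 j [-0.18  0.55  1.35  0.    1.24 -0.17]
pred k2 [323.65085595 274.93857252] b2 [320.49049131 252.1392119 ]
```

View pics/w3.png

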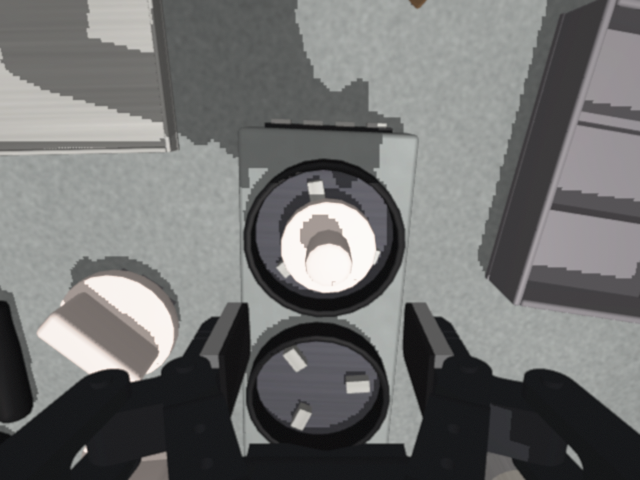

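Knob top at (328,265), rim centre at (325,237). 8 pictures viewed so far.

```bash
python3 - <<'E'
from h import *
s=ctrl.sense();print(px2w("wrist",328,265,85,s),'rim',px2w("wrist",325,237,55,s))
print('disc',px2w("wrist",328,248,55,s))
print('tray corner',px2w("wrist",177,150,18,s))
im=cv2.imread("pics/w3.png");g=cv2.cvtColor(im,cv2.COLOR_BGR2HSV)
plan(604,7,60,0)
E
```

```text
[605.17253267   8.56530875  85.        ] rim [603.56387626  15.35838769  55.        ]
disc [605.33852923   8.52006189  55.        ]
tray corner [508.40407943  63.15535292  18.        ]
psi -0.1 options (yaw,da,j6): [(np.float64(0.0), np.float64(0.1), np.float64(0.7))]
row: [94.9, -0.4, 3.2, -0.1, 0.0, -0.1]
```

Request:
carry_out([
  [-0.3, 50, 0, 4, 0, 0, 0],
  [-0.3, 95, 0, 4, 0, 0, 0],
  [-0.3, 95, 0, 4, 0, 0, 0],
  [1, 95, 0, 4, 0, 0, 0],
  [1, 95, 0, 4, 0, 0, 0],
], newtons=30)

```text
time_s: 6.65
eef_pos: [605.3, 5.6, 61.5]
ee_rot: [0.501, 0.501, 0.498, -0.5]
force: [-0.7, 0.1, 5.3]
grip_width: 0.291
```

Request:
carry_out([
  [1, 0, 0, 0, 0, 0, 0],
  [1, 0, 0, 0, 0, 0, 0],
  [1, 0, 0, 0, 0, 0, 0],
  [1, 0, 0, 0, 0, 0, 0],
  [1, 0, 0, 0, 0, 0, 0],
])

```text
time_s: 7.28
eef_pos: [605.3, 5.6, 61.5]
ee_rot: [0.501, 0.501, 0.498, -0.5]
force: [-0.2, 0.2, 6.8]
grip_width: 0.292
```

```bash
python3 - <<'E'
from h import *
st();plan(460,117,130,0)
E
```

```text
t 7.28 pos [605.3   5.6  61.5] F [-0.2  0.2  6.8] T [0.05 0.19 0.  ] w 0.292 j [-0.18  0.66  1.44  0.    1.04 -0.18]
psi -0.1 options (yaw,da,j6): [(np.float64(0.0), np.float64(0.1), np.float64(14.3))]
row: [-69.2, -145.2, -111.0, -0.1, 0.0, -0.2]
```

Request:
carry_out([
  [1, -60, 0, 0, 0, 0, 0],
  [1, -69, -40, -30, 0, 0, 0],
  [1, -69, -85, -65, 0, 0, 0],
  [1, -69, -130, -100, 0, 0, 0],
  [1, -69, -145, -111, 0, 0, 0],
])

```text
time_s: 7.9
eef_pos: [457.5, 118.6, 129.0]
ee_rot: [0.5, 0.5, 0.5, -0.5]
force: [0.3, -0.0, -0.4]
grip_width: 0.293
```

Request:
carry_out([
  [1, 0, 0, 0, 0, 0, 0],
  [1, 50, 0, 0, 0, 0, 0],
  [1, 90, 0, 0, 0, 0, 0],
  [1, 105, 0, 0, 0, 0, 0],
  [1, 105, 0, 0, 0, 0, 0],
])

```text
time_s: 8.52
eef_pos: [460.2, 116.6, 23.1]
ee_rot: [0.499, 0.501, 0.499, -0.501]
force: [-0.6, 0.0, -0.3]
grip_width: 0.291
```

```bash
python3 - <<'E'
from h import *
st()
im=viewer.capture("wrist");cv2.imwrite("pics/w4.png",im[:,:,::-1])
E
```

```text
t 8.53 pos [460.2 116.6  23.1] F [-0.6  0.  -0.3] T [-0.01  0.02  0.05] w 0.291 j [ 0.    0.49  1.87 -0.    0.78  0.  ]
```

View pics/w4.png

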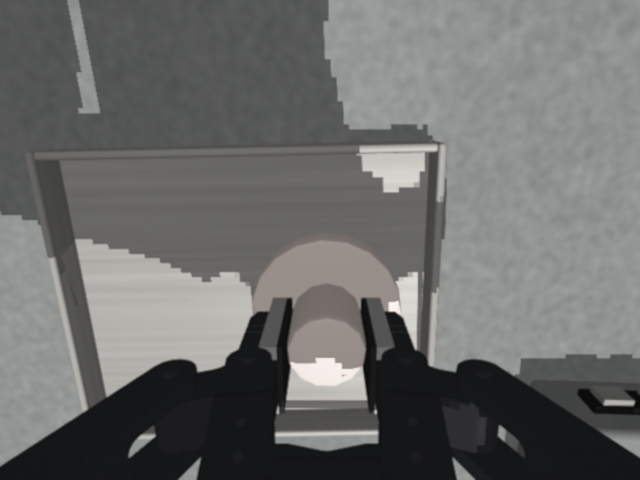

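The cover is inside the tray, a little clear of the far wall at (430,300). Releasing it and going for the right-hand cover, with the jaws along the dock's y.

Request:
carry_out([
  [0, 0, 0, 0, 0, 0, 0],
  [0, 0, 0, 0, 0, 0, 0],
  [0, 0, 0, 0, 0, 0, 0],
  [0, -50, 0, 0, 0, 0, 0],
  [0, -100, 0, 0, 0, 0, 0],
])

```text
time_s: 9.2
eef_pos: [459.0, 117.1, 124.4]
ee_rot: [-0.499, -0.5, -0.5, 0.501]
force: [0.6, 0.6, 0.0]
grip_width: 0.5
```

```bash
python3 - <<'E'
from h import *
st();plan(594,-209,140,-90)
E
```

```text
t 9.20 pos [459.  117.1 124.4] F [0.6 0.6 0. ] T [ 0.02 -0.01 -0.01] w 0.500 j [0.   0.32 1.79 0.   1.03 0.  ]
psi -0.1 options (yaw,da,j6): [(np.float64(-90.0), np.float64(-89.9), np.float64(70.6)), (np.float64(90.0), np.float64(90.1), np.float64(-109.4))]
row: [-15.7, 135.8, 325.8, 89.9, 0.0, 0.0]
```

Request:
carry_out([
  [0, -16, 20, 55, 10, 0, 0],
  [0, -16, 40, 100, 20, 0, 0],
  [0, -16, 60, 150, 30, 0, 0],
  [0, -16, 80, 195, 40, 0, 0],
  [0, -16, 95, 230, 50, 0, 0],
])

```text
time_s: 9.82
eef_pos: [554.2, -115.0, 139.1]
ee_rot: [0.239, 0.666, 0.239, -0.665]
force: [1.0, -0.2, -0.3]
grip_width: 0.499
```

```bash
python3 - <<'E'
from h import *
st();plan(594,-209,140,-90)
E
```

```text
t 9.82 pos [ 554.2 -115.   139.1] F [ 1.  -0.2 -0.3] T [ 0.1   0.01 -0.03] w 0.499 j [-0.41  0.49  1.5  -0.    1.16  0.47]
psi -50.5 options (yaw,da,j6): [(np.float64(-90.0), np.float64(-39.5), np.float64(70.6)), (np.float64(90.0), np.float64(140.5), np.float64(-109.4))]
row: [-0.8, 97.8, 29.0, 39.5, -0.0, -0.0]
```

Request:
carry_out([
  [0, -1, 30, 9, 10, 0, 0],
  [0, -1, 60, 18, 20, 0, 0],
  [0, -1, 98, 29, 30, 0, 0],
  [0, -1, 98, 29, 39.5, 0, 0],
  [0, -1, 98, 29, 39.5, 0, 0],
])

```text
time_s: 10.45
eef_pos: [594.2, -207.0, 139.9]
ee_rot: [-0.003, -0.707, -0.003, 0.707]
force: [-0.4, -0.3, 0.5]
grip_width: 0.497
```

```bash
python3 - <<'E'
from h import *
s=st();im=viewer.capture("wrist");
a=px2w
cv2.imwrite("pics/w5.png",im[:,:,::-1])
im=viewer.capture("top");cv2.imwrite("pics/top3.png",im[:,:,::-1])
print(w2px("wrist",[592,-211.2,85],s),w2px("wrist",[591.3,-212.7,55],s))
plan(594,-210,60,-90)
E
```

```text
t 10.45 pos [ 594.2 -207.   139.9] F [-0.4 -0.3  0.5] T [0.08 0.03 0.  ] w 0.497 j [-0.52  0.62  1.28  0.    1.25  1.04]
[337.57957243 273.23815401] [338.86809714 255.31673833]
psi -89.4 options (yaw,da,j6): [(np.float64(-90.0), np.float64(-0.6), np.float64(70.5)), (np.float64(90.0), np.float64(179.4), np.float64(-109.5))]
row: [80.1, 3.4, 0.2, 0.6, 0.0, 0.0]
```

View pics/w5.png

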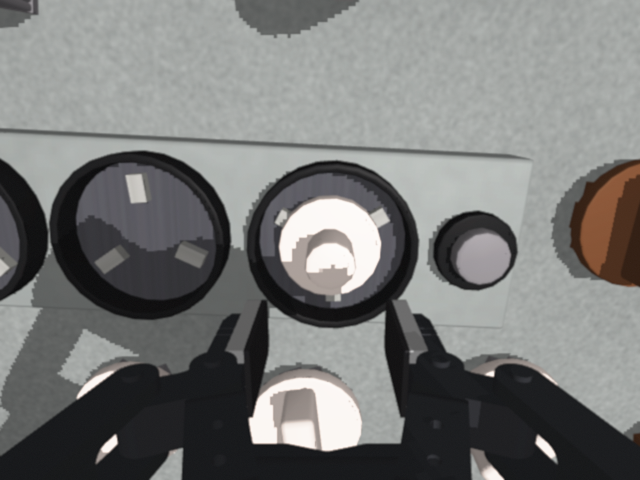

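Rim centre at (332,243), knob top at (330,260). The wrist camera is trustworthy across the jaws, and it shows the top camera reads about 3 mm low in x and y. Grasping the cover.

Request:
carry_out([
  [0, 45, 1, 0, 0, 0, 0],
  [0, 79, 1, 0, 0, 0, 0],
  [0, 79, 1, 0, 0, 0, 0],
  [1, 79, 1, 0, 0, 0, 0],
  [1, 79, 1, 0, 0, 0, 0],
], newtons=30)

```text
time_s: 11.18
eef_pos: [595.1, -208.2, 62.9]
ee_rot: [0.003, 0.708, 0.002, -0.706]
force: [0.7, 0.8, 3.5]
grip_width: 0.295
```

Request:
carry_out([
  [1, 0, 0, 0, 0, 0, 0],
  [1, 0, 0, 0, 0, 0, 0],
  [1, -40, 0, 0, 0, 0, 0],
  [1, -90, 0, 0, 0, 0, 0],
  [1, -90, 0, 0, 0, 0, 0],
])

```text
time_s: 11.8
eef_pos: [595.9, -208.8, 155.7]
ee_rot: [0.004, 0.71, 0.001, -0.705]
force: [-0.1, -0.0, -0.9]
grip_width: 0.292
```

```bash
python3 - <<'E'
from h import *
st();plan(392,117,140,0)
c=viewer.calibration("wrist")
s=dict(eef_pos=np.array([594.2,-207,139.9]),ee_rot=np.array([-0.003,-.707,-.003,.707]))
for n,q in dict(b0=(332,243,55),b1=(140,235,55),btn=(483,257,45),disc=(330,246,55),k=(330,262,85)).items():print(n,px2w("wrist",*q,s).round(1))
E
```

```text
t 11.80 pos [ 595.9 -208.8  155.7] F [-0.1 -0.  -0.9] T [ 0.01 -0.01 -0.  ] w 0.292 j [-0.52  0.6   1.26 -0.    1.27  1.04]
psi -89.6 options (yaw,da,j6): [(np.float64(0.0), np.float64(89.6), np.float64(16.6))]
row: [12.9, -327.2, 201.8, -89.6, -0.1, -0.5]
b0 [ 598.5 -208.7   55. ]
b1 [ 602.3 -102.1   55. ]
btn [ 587.6 -297.9   45. ]
disc [ 596.8 -207.6   55. ]
k [ 597.9 -207.4   85. ]
```

Request:
carry_out([
  [1, 10, -60, 35, 0, 0, 0],
  [1, 10, -115, 70, 0, 0, 0],
  [1, 10, -170, 105, 0, 0, 0],
  [1, 10, -225, 140, 0, 0, 0],
  [1, 10, -280, 170, 0, 0, 0],
])

```text
time_s: 12.42
eef_pos: [428.7, 58.7, 140.6]
ee_rot: [-0.002, -0.707, -0.002, 0.707]
force: [-0.1, 0.6, -0.8]
grip_width: 0.288
```

```bash
python3 - <<'E'
from h import *
st();plan(396,118,24,-90)
E
```

```text
t 12.43 pos [428.7  58.7 140.6] F [-0.1  0.6 -0.8] T [ 0.   -0.03  0.01] w 0.288 j [-0.14  0.21  1.89  0.    1.04  1.43]
psi -89.7 options (yaw,da,j6): [(np.float64(-90.0), np.float64(-0.3), np.float64(106.6)), (np.float64(90.0), np.float64(179.7), np.float64(-73.4))]
row: [116.7, -59.5, 32.3, 0.3, 0.0, 0.0]
```

Request:
carry_out([
  [1, 0, -45, 25, 0, 0, 0],
  [1, 0, -57, 32, 0, 0, 0],
  [1, 30, -57, 32, 0, 0, 0],
  [1, 85, -57, 32, 0, 0, 0],
  [1, 117, -57, 32, 0, 0, 0],
])

```text
time_s: 13.05
eef_pos: [397.4, 113.5, 21.9]
ee_rot: [-0.002, -0.706, -0.002, 0.708]
force: [0.8, 1.9, 41.4]
grip_width: 0.291
```

```bash
python3 - <<'E'
from h import *
st()
E
```

```text
t 13.05 pos [397.4 113.5  21.9] F [ 0.8  1.9 41.4] T [ 0.29 -0.66 -0.05] w 0.291 j [-0.01  0.4   2.04 -0.    0.7   1.56]
```

Request:
carry_out([
  [0, -3, 0, 0, 0, 0, 0],
  [0, -3, 0, 0, 0, 0, 0],
  [0, -3, 0, 0, 0, 0, 0],
  [0, -50, 0, 0, 0, 0, 0],
  [0, -110, 0, 0, 0, 0, 0],
])

```text
time_s: 13.68
eef_pos: [397.5, 114.0, 135.6]
ee_rot: [-0.002, -0.707, -0.002, 0.707]
force: [1.2, 0.8, 0.5]
grip_width: 0.5
```

Request:
carry_out([
  [0, -20, -30, -20, 0, 0, 0],
  [0, -50, -60, -40, 0, 0, 0],
  [0, -80, -90, -40, 0, 0, 0],
  [0, -80, -120, -40, 0, 0, 0],
  [0, -80, -120, -40, 0, 0, 0],
])

```text
time_s: 14.3
eef_pos: [437.0, 235.5, 214.8]
ee_rot: [0.003, 0.708, 0.003, -0.707]
force: [0.3, 0.3, -0.6]
grip_width: 0.5
```

```bash
python3 - <<'E'
from h import *
st()
im=viewer.capture("top");cv2.imwrite("pics/top4.png",im[:,:,::-1]);show(im,210,195,440,330,3,"pics/t4.png")
E
```

```text
t 14.30 pos [437.  235.5 214.8] F [ 0.3  0.3 -0.6] T [ 0.   -0.06  0.01] w 0.500 j [0.26 0.26 1.61 0.   1.27 1.82]
```

View pics/t4.png

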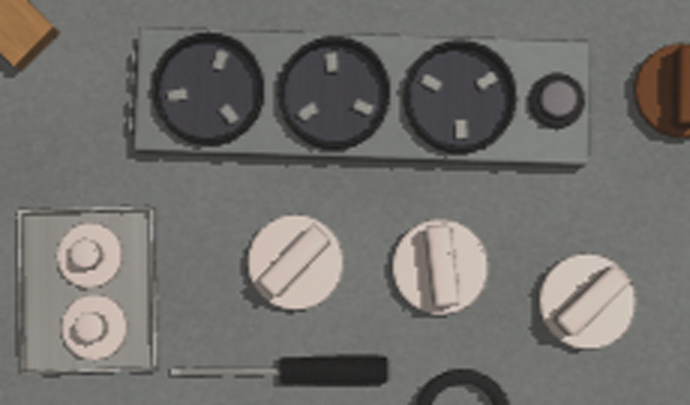

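Both covers are in the tray. The third antenna has been knocked from (413,280) to about (406,295). Measuring the bases and antennas from this picture.

```bash
cat >> h.py <<'E'
OFF=np.array([2.7,3.2,0])
def T(u,v,z,k=3,o=(210,195)): return px2w("top",o[0]+u/k,o[1]+v/k,z)+OFF
E
python3 - <<'E'
from h import *
for n,q in dict(b2=(208.5,91.5,55),b1=(333.5,94,55),b0=(460,97.5,55),btn=(556,99,45),a0=(295,262,22),a1=(440,267,22),a2=(587.5,302,22)).items():print(n,T(*q).round(1))
for n,(p,q) in dict(f0=((268,293),(323,230)),f1=((443,306),(435,225)),f2=((565,332),(622,271))).items():
    a,b=T(*p,60),T(*q,60);d=b-a;print(n,((a+b)/2).round(1),'len',np.hypot(*d[:2]).round(1),'ang',np.degrees(np.arctan2(d[1],d[0])).round(1))
im=cv2.imread("pics/top4.png");g=cv2.cvtColor(im,cv2.COLOR_BGR2GRAY)
for r0,r1,lab in((14,18,'feet'),(17,22,'rims')):
    c=cv2.HoughCircles(cv2.resize(g,None,fx=3,fy=3,interpolation=2),cv2.HOUGH_GRADIENT,1,60,param1=120,param2=25,minRadius=r0*3,maxRadius=r1*3)
    for u,v,r in c[0]:
        u,v=u/3-1/3,v/3-1/3
        if 250<u<425 and 200<v<320: z=22 if lab=='feet' else 55;print(lab,u.round(1),v.round(1),(r/3).round(1),(px2w("top",u,v,z)+OFF).round(1))
plan(453,-64,130,45)
E
```

```text
b2 [600.9   8.8  55. ]
b1 [597.6 -99.9  55. ]
b0 [ 593.4 -209.7   55. ]
btn [ 592.5 -294.3   45. ]
a0 [453.4 -64.6  22. ]
a1 [ 447.7 -191.9   22. ]
a2 [ 415.8 -320.7   22. ]
f0 [452.4 -65.7  60. ] len 71.7 ang -41.7
f1 [ 447.7 -188.8   60. ] len 69.7 ang 4.7
f2 [ 415.6 -320.5   60. ] len 71.8 ang -44.2
feet 405.2 294.8 15.5 [ 418. -319.   22.]
feet 308.2 282.2 15.6 [453.8 -64.1  22. ]
feet 356.2 283.2 15.6 [ 449.9 -190.7   22. ]
rims 321.2 225.5 18.9 [599.8 -99.9  55. ]
rims 362.2 227.8 20.0 [ 592.5 -206.7   55. ]
rims 278.8 223.8 18.5 [605.3  10.5  55. ]
psi -89.6 options (yaw,da,j6): [(np.float64(-135.0), np.float64(-45.4), np.float64(127.0)), (np.float64(45.0), np.float64(134.6), np.float64(-53.0))]
row: [84.5, 298.7, -13.6, 45.4, -0.0, 0.0]
```

Request:
carry_out([
  [-0.2, 30, 62, -3, 8.5, 0, 0],
  [-0.2, 60, 124, -6, 17, 0, 0],
  [-0.2, 84, 186, -9, 25.5, 0, 0],
  [-0.2, 84, 248, -12, 34, 0, 0],
  [-0.2, 84, 300, -14, 42, 0, 0],
])

```text
time_s: 14.98
eef_pos: [452.1, -63.3, 130.1]
ee_rot: [0.253, -0.66, 0.253, 0.66]
force: [2.0, -0.1, -0.5]
grip_width: 0.602
```

```bash
python3 - <<'E'
from h import *
s=st();im=viewer.capture("wrist");cv2.imwrite("pics/w6.png",im[:,:,::-1])
d=np.array([np.cos(np.radians(-41.7)),np.sin(np.radians(-41.7)),0])*35
c=np.array([453,-65,60]);print(w2px("wrist",c+d,s),w2px("wrist",c-d,s))
plan(453,-65,27,48.3)
E
```

```text
t 14.97 pos [452.1 -63.3 130.1] F [ 2.  -0.1 -0.5] T [ 0.03 -0.08 -0.03] w 0.602 j [-0.4   0.28  1.83 -0.    1.03  1.91]
[329.03315267 187.72253593] [329.36412221 314.4529601 ]
psi -132.6 options (yaw,da,j6): [(np.float64(-131.7), np.float64(0.9), np.float64(123.6)), (np.float64(48.3), np.float64(180.9), np.float64(-56.4))]
row: [103.3, -3.8, 3.3, -0.9, -0.2, -0.1]
```

View pics/w6.png

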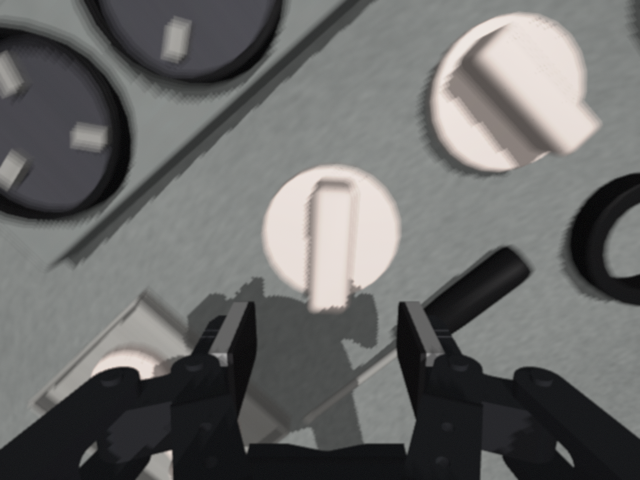

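Request:
carry_out([
  [-0.2, 0, -2, 2, -1, 0, 0],
  [-0.2, 50, -3, 3, -1, 0, 0],
  [-0.2, 101, -3, 3, -1, 0, 0],
  [-0.2, 101, -3, 3, -1, 0, 0],
  [1, 101, -3, 3, -1, 0, 0],
], newtons=30)

```text
time_s: 15.65
eef_pos: [453.5, -56.3, 30.9]
ee_rot: [-0.245, 0.664, -0.245, -0.663]
force: [0.4, -1.2, 0.0]
grip_width: 0.402
```

Request:
carry_out([
  [1, 0, 0, 0, 0, 0, 0],
  [1, 0, 0, 0, 0, 0, 0],
  [1, 0, 0, 0, 0, 0, 0],
  [1, 0, 0, 0, 0, 0, 0],
  [1, 0, 0, 0, 0, 0, 0],
])

```text
time_s: 16.27
eef_pos: [453.8, -56.6, 31.3]
ee_rot: [-0.245, 0.665, -0.245, -0.662]
force: [-1.4, 1.0, 6.1]
grip_width: 0.254
```

```bash
python3 - <<'E'
from h import *
s=st();im=viewer.capture("wrist");cv2.imwrite("pics/w7.png",im[:,:,::-1])
plan(602.5,9.5,150)
E
```

```text
t 16.27 pos [453.8 -56.6  31.3] F [-1.4  1.   6.1] T [-0.01  0.21 -0.12] w 0.254 j [-0.38  0.45  1.92  0.    0.77  1.9 ]
psi -130.6 options (yaw,da,j6): [(np.float64(-130.6), np.float64(0.0), np.float64(131.5)), (np.float64(49.4), np.float64(180.0), np.float64(-48.5))]
row: [-118.2, -147.1, -70.2, -0.0, -0.2, 0.1]
```

The arm was still settling when I read its pose, so the grip sits about 5 mm off-centre along the fin. I'll open, correct and regrip, and settle before reading from now on.

Request:
carry_out([
  [0.1, 0, 0, 0, 0, 0, 0],
  [0.1, 0, 0, 0, 0, 0, 0],
  [0.1, 1, 0, -5, 0, 0, 0],
  [0.1, 1, 0, -5, 0, 0, 0],
  [0.1, 1, 0, -5, 0, 0, 0],
])

```text
time_s: 16.95
eef_pos: [456.4, -59.6, 28.0]
ee_rot: [0.246, -0.663, 0.246, 0.663]
force: [0.3, -0.3, 0.1]
grip_width: 0.45
```

```bash
python3 - <<'E'
from h import *
s=st();im=viewer.capture("wrist");cv2.imwrite("pics/w8.png",im[:,:,::-1])
im=viewer.capture("top");cv2.imwrite("pics/top5.png",im[:,:,::-1])
s=st()
A=cv2.imread("pics/w8.png")[150:480,180:480];B=cv2.imread("pics/top5.png")[250:310,280:340]
cv2.imwrite("pics/c1.png",np.hstack([A,cv2.resize(B,(330,330),interpolation=2)]))
print(w2px("wrist",s['eef_pos']*[1,1,0]+[0,0,22],s)-[180,150])
E
```

```text
t 16.95 pos [456.4 -59.6  28. ] F [ 0.3 -0.3  0.1] T [-0.07  0.02 -0.  ] w 0.450 j [-0.39  0.46  1.91 -0.    0.78  1.89]
t 17.05 pos [456.4 -59.6  28. ] F [ 0.2 -0.4  0. ] T [ 0.01 -0.03  0.04] w 0.449 j [-0.39  0.46  1.91 -0.    0.78  1.89]
[148.83862163 161.27074788]
```

View pics/c1.png

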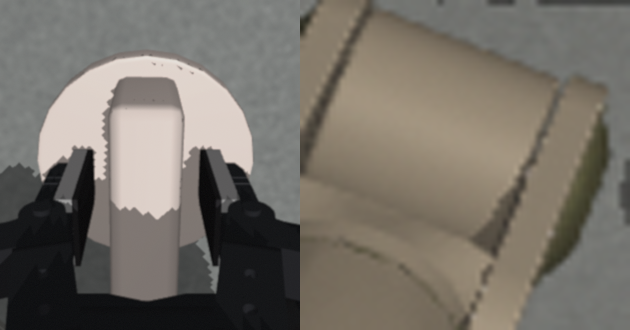

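```bash
python3 - <<'E'
from h import *
s=ctrl.sense();M=Rq(s['ee_rot']).as_matrix()
for q in((145,50),(38,160),(253,160),(60,110),(232,110)):
    p=px2w("wrist",180+q[0],150+q[1],22,s);print(q,(M.T@(p-s['eef_pos'])).round(1))
for psi_q in((127,76),):
    p=px2w("wrist",180+145,150+77,60,s);print('fin far end',(M.T@(p-s['eef_pos'])).round(1))
E
```

```text
(145, 50) [  6.   -1.4 -43.1]
(38, 160) [  6.  -42.3  -0.5]
(253, 160) [ 6.  39.8 -0.5]
(60, 110) [  6.  -32.8 -20.7]
(232, 110) [  6.   30.6 -20.7]
fin far end [-32.   -1.3 -43.3]
```

By the wrist view the foot (circle at x 38–253, top edge y=50) is centred on the TCP to about 1 mm. Gripping and lifting.

Request:
carry_out([
  [1, 0, 0, 0, 0, 0, 0],
  [1, 0, 0, 0, 0, 0, 0],
  [1, 0, 0, 0, 0, 0, 0],
  [1, 0, 0, 0, 0, 0, 0],
  [1, -20, 0, 0, 0, 0, 0],
], newtons=40)

```text
time_s: 17.68
eef_pos: [455.5, -59.2, 47.2]
ee_rot: [0.246, -0.662, 0.246, 0.664]
force: [0.1, 0.2, -1.4]
grip_width: 0.25
```

Request:
carry_out([
  [1, -50, 0, 0, 0, 0, 0],
  [1, -95, -45, -25, 0, 0, 0],
  [1, -95, -90, -45, 0, 0, 0],
  [1, -95, -135, -65, 0, 0, 0],
  [1, -95, -143, -72, 0, 0, 0],
])

```text
time_s: 18.3
eef_pos: [605.4, 3.4, 142.0]
ee_rot: [0.245, -0.663, 0.245, 0.664]
force: [-1.0, 0.0, -3.1]
grip_width: 0.252
```

Request:
carry_out([
  [1, 0, 0, 0, 0, 0, 0],
  [1, 0, 0, 0, 0, 0, 0],
  [1, 0, 0, 0, 0, 0, 0],
  [1, 0, 0, 0, 0, 0, 0],
  [1, 0, 0, 0, 0, 0, 0],
])

```text
time_s: 18.92
eef_pos: [604.1, 1.9, 143.2]
ee_rot: [-0.246, 0.663, -0.246, -0.663]
force: [-0.3, -0.5, -2.5]
grip_width: 0.256
```

```bash
python3 - <<'E'
from h import *
s=st();plan(602.5,9.5,80)
im=viewer.capture("wrist");cv2.imwrite("pics/w9.png",im[:,:,::-1])
E
```

```text
t 18.93 pos [604.1   1.9 143.2] F [-0.3 -0.5 -2.5] T [0.01 0.02 0.02] w 0.256 j [-0.19  0.56  1.36  0.    1.22  2.09]
psi -130.7 options (yaw,da,j6): [(np.float64(-130.7), np.float64(0.0), np.float64(131.6)), (np.float64(49.3), np.float64(180.0), np.float64(-48.4))]
row: [63.2, -4.7, 6.2, -0.0, -0.0, 0.0]
```

View pics/w9.png

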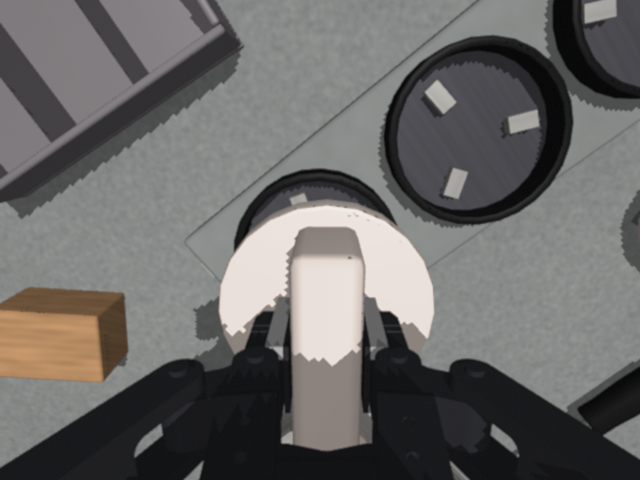

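15 pictures viewed, so I'll measure numerically from here. The foot is held centred (219–434) above the left base. Lowering towards it.

Request:
carry_out([
  [1, 20, -5, 5.8, 0, 0, 0],
  [1, 59, -5, 5.8, 0, 0, 0],
  [1, 59, -5, 5.8, 0, 0, 0],
  [1, 59, -5, 5.8, 0, 0, 0],
  [1, 59, -5, 5.8, 0, 0, 0],
])

```text
time_s: 19.6
eef_pos: [603.9, 9.4, 85.8]
ee_rot: [-0.246, 0.664, -0.245, -0.662]
force: [-0.6, 0.8, -1.9]
grip_width: 0.253
```

```bash
python3 - <<'E'
from h import *
s=st();plan(603,9.5,75)
E
```

```text
t 19.60 pos [603.9   9.4  85.8] F [-0.6  0.8 -1.9] T [ 0.   -0.04 -0.01] w 0.253 j [-0.18  0.62  1.42 -0.    1.09  2.1 ]
psi -130.6 options (yaw,da,j6): [(np.float64(-130.6), np.float64(0.0), np.float64(131.5)), (np.float64(49.4), np.float64(180.0), np.float64(-48.5))]
row: [10.8, 0.5, 0.8, -0.0, -0.1, 0.1]
```

Request:
carry_out([
  [1, 3, 0.5, 0.8, 0, 0, 0],
  [1, 6, 0.5, 0.8, 0, 0, 0],
  [1, 9, 0.5, 0.8, 0, 0, 0],
  [1, 9, 0.5, 0.8, 0, 0, 0],
  [1, 9, 0.5, 0.8, 0, 0, 0],
])

```text
time_s: 20.23
eef_pos: [602.2, 9.7, 75.1]
ee_rot: [-0.246, 0.663, -0.246, -0.663]
force: [0.3, -0.5, -2.9]
grip_width: 0.253
```

```bash
python3 -c "
from h import *
st()"
```

```text
t 20.23 pos [602.2   9.7  75.1] F [ 0.3 -0.5 -2.9] T [-0.05 -0.   -0.  ] w 0.253 j [-0.18  0.64  1.43  0.    1.07  2.1 ]
```

Now inside the rim with no contact force. Setting it down on the lugs.

Request:
carry_out([
  [1, 1, 0, 0, 0, 0, 0],
  [1, 2, 0, 0, 0, 0, 0],
  [1, 3, 0, 0, 0, 0, 0],
  [1, 4.5, 0, 0, 0, 0, 0],
  [1, 4.5, 0, 0, 0, 0, 0],
])

```text
time_s: 20.85
eef_pos: [602.3, 9.7, 71.1]
ee_rot: [-0.246, 0.663, -0.246, -0.663]
force: [-0.9, -0.3, 2.6]
grip_width: 0.252
```

```bash
python3 -c "
from h import *
st()"
```

```text
t 20.85 pos [602.3   9.7  71.1] F [-0.9 -0.3  2.6] T [ 0.02  0.37 -0.01] w 0.252 j [-0.18  0.64  1.44 -0.    1.06  2.1 ]
```

Request:
carry_out([
  [0.42, 0, 0, 0, 0, 0, 0],
  [0.42, 0, 0, 0, 0, 0, 0],
  [0.42, 0, 0, 0, 0, 0, 0],
  [0.42, 0, 0, 0, -5, 0, 0],
  [0.42, 0, 0, 0, -10, 0, 0],
])

```text
time_s: 21.48
eef_pos: [602.2, 9.7, 70.5]
ee_rot: [-0.186, 0.682, -0.186, -0.682]
force: [0.0, -0.8, -0.6]
grip_width: 0.29
```

```bash
cat >> h.py <<'E'
def look(fn):
    s=st();im=viewer.capture("wrist");cv2.imwrite(fn,im[:,:,::-1]);M=Rq(s['ee_rot']).as_matrix()
    tt=s['eef_pos'][2]
    pr=[w2px("wrist",s['eef_pos']+M@np.array([tt-z,0,-42]),s)[1].round(0) for z in(65,57)]
    hs=cv2.cvtColor(im,cv2.COLOR_RGB2GRAY).astype(int)
    row=[]
    for u in(300,313,326,339,352):
        c=hs[100:330,u]; g=np.diff(c); r=[i+100 for i in range(len(c)-6) if (c[i:i+6]>195).all()]; row.append(r[0] if r else -1)
    r=int(np.mean(pr)); print('edge rows',row,'pred ride/home at nominal',pr)
    print('profile col300', hs[150:290:7,300])
E
python3 -c "
from h import *
look('pics/a1.png')"
```

```text
t 21.48 pos [602.2   9.7  70.5] F [ 0.  -0.8 -0.6] T [0.02 0.03 0.  ] w 0.290 j [-0.18  0.64  1.44  0.    1.06  1.92]
edge rows [210, 207, 207, 206, 209] pred ride/home at nominal [np.float64(204.0), np.float64(200.0)]
profile col300 [108 133 143 142  13  42  26  77 133 236 234 234 234 216 156 140 138 134
 126 120]
```

```bash
cat >> h.py <<'E'
def circ(fn,ztops=(65,57)):
    """fit tool-frame centre offset of the foot's top circle from far-edge points; report misfit for ride/home heights"""
    from scipy.optimize import least_squares
    s=ctrl.sense();im=cv2.imread(fn);g=cv2.cvtColor(im,cv2.COLOR_BGR2GRAY).astype(int);M=Rq(s['ee_rot']).as_matrix()
    pts=[]
    for u in range(215,440,3):
        c=g[:,u]
        for v in range(150,300):
            if (c[v:v+5]>195).all() and c[v-4]<175: pts.append((u,v));break
    pts=np.array(pts);res=[]
    for z in ztops:
        P=np.array([M.T@(px2w("wrist",u,v,z,s)-s['eef_pos']) for u,v in pts])[:,1:]
        f=lambda p:np.hypot(P[:,0]-p[0],P[:,1]-p[1])-p[2]
        r=least_squares(f,[0,0,42],loss='soft_l1',f_scale=.5);res.append((z,r.x.round(1),'rms %.2f'%np.sqrt(np.median(r.fun**2))))
    print(len(pts),res)
E
python3 -c "
from h import *
circ('pics/a1.png')"
```

```text
71 [(65, array([-1.1, -0.4, 40.7]), 'rms 0.10'), (57, array([-1.1,  3.5, 42.9]), 'rms 0.11')]
```

Request:
carry_out([
  [0.42, 0, 0, 0, -5, 0, 0],
  [0.42, 0, 0, 0, -10, 0, 0],
  [0.42, 0, 0, 0, -15, 0, 0],
  [0.42, 0, 0, 0, -20, 0, 0],
  [0.42, 0, 0, 0, -20, 0, 0],
])

```text
time_s: 22.15
eef_pos: [602.2, 9.7, 70.6]
ee_rot: [-0.066, 0.704, -0.066, -0.704]
force: [0.3, -0.2, 0.2]
grip_width: 0.291
```

```bash
python3 -c "
from h import *
look('pics/a2.png');circ('pics/a2.png')"
```

```text
t 22.15 pos [602.2   9.7  70.6] F [ 0.3 -0.2  0.2] T [0.02 0.01 0.02] w 0.291 j [-0.18  0.64  1.44  0.    1.06  1.58]
edge rows [210, 207, 207, 206, 209] pred ride/home at nominal [np.float64(205.0), np.float64(201.0)]
profile col300 [149  75 141 150  24  38  28  82 126 239 238 238 238 144 144 143 135 125
 122 132]
71 [(65, array([-1.2, -0.9, 40.8]), 'rms 0.13'), (57, array([-1.2,  3. , 43. ]), 'rms 0.13')]
```

Request:
carry_out([
  [0.42, 0, 0, 0, -5, 0, 0],
  [0.42, 0, 0, 0, -10, 0, 0],
  [0.42, 0, 0, 0, -15, 0, 0],
  [0.42, 0, 0, 0, -20, 0, 0],
  [0.42, 0, 0, 0, -25, 0, 0],
])

```text
time_s: 22.82
eef_pos: [602.2, 9.7, 70.6]
ee_rot: [-0.089, -0.702, -0.089, 0.702]
force: [0.6, -0.6, -0.3]
grip_width: 0.288
```

```bash
python3 -c "
from h import *
look('pics/a3.png');circ('pics/a3.png')"
```

```text
t 22.82 pos [602.2   9.7  70.6] F [ 0.6 -0.6 -0.3] T [-0.01 -0.04 -0.06] w 0.288 j [-0.18  0.64  1.44 -0.    1.06  1.14]
edge rows [210, 207, 207, 207, 209] pred ride/home at nominal [np.float64(207.0), np.float64(203.0)]
profile col300 [154 159 159 159  45  33  32  49 115 242 242 237 148 149 148 148 147 142
 131 121]
66 [(65, array([-1.3, -1.3, 40.9]), 'rms 0.14'), (57, array([-1.3,  2.6, 43.1]), 'rms 0.15')]
```

Request:
carry_out([
  [0.42, 0, 0, 0, -5, 0, 0],
  [0.42, 0, 0, 0, -10, 0, 0],
  [0.42, 0, 0, 0, -15, 0, 0],
  [0.42, 0, 0, 0, -20, 0, 0],
  [0.42, 0, 0, 0, -25, 0, 0],
])

```text
time_s: 23.5
eef_pos: [602.1, 9.7, 70.6]
ee_rot: [-0.238, -0.666, -0.238, 0.666]
force: [0.2, -0.8, 0.5]
grip_width: 0.292
```

```bash
python3 -c "
from h import *
look('pics/a4.png');circ('pics/a4.png')"
```

```text
t 23.50 pos [602.1   9.7  70.6] F [ 0.2 -0.8  0.5] T [ 0.01  0.02 -0.05] w 0.292 j [-0.18  0.64  1.44 -0.    1.06  0.71]
edge rows [210, 207, 207, 207, 210] pred ride/home at nominal [np.float64(209.0), np.float64(204.0)]
profile col300 [168 167 169 116  58  26  36  52 116 244 152 153 152 153 153 152 151 145
 133 119]
48 [(65, array([-1. , -2. , 40.8]), 'rms 0.10'), (57, array([-1.,  2., 43.]), 'rms 0.10')]
```

Request:
carry_out([
  [0.42, 0, 0, 0, -5, 0, 0],
  [0.42, 0, 0, 0, -10, 0, 0],
  [0.42, 0, 0, 0, -15, 0, 0],
  [0.42, 0, 0, 0, -20, 0, 0],
  [0.42, 0, 0, 0, -25, 0, 0],
])

```text
time_s: 24.18
eef_pos: [602.1, 9.8, 70.5]
ee_rot: [-0.376, -0.599, -0.376, 0.599]
force: [-0.0, 0.1, -0.3]
grip_width: 0.291
```

```bash
python3 -c "
from h import *
look('pics/a5.png');circ('pics/a5.png')"
```

```text
t 24.18 pos [602.1   9.8  70.5] F [-0.   0.1 -0.3] T [ 0.01  0.07 -0.05] w 0.291 j [-0.18  0.64  1.44  0.    1.06  0.27]
edge rows [-1, -1, -1, -1, 203] pred ride/home at nominal [np.float64(210.0), np.float64(205.0)]
profile col300 [170 172 170  95  84  15  22  72 156 157 157 156 156 156 156 155 154 149
 138 122]
24 [(65, array([ 17.5, -24.1,  18.3]), 'rms 1.68'), (57, array([ 18.5, -21.4,  19.3]), 'rms 1.77')]
```

```bash
python3 - <<'E'
s=open('h.py').read()
s=s.replace("""            if (c[v:v+5]>195).all() and c[v-4]<175: pts.append((u,v));break""","""            if (c[v:v+7]>135).all() and c[v-5]<112: best=v;pts.append((u,v));break""")
open('h.py','w').write(s)
E
python3 -c "
from h import *
for i in(1,2,3,4,5):circ(f'pics/a{i}.png')
g=cv2.imread('pics/a5.png',0)
for u in (240,270,300,326,380,410):print(u,g[170:270:4,u])"
```

```text
74 [(65, array([-15.7,   7.3,  58.7]), 'rms 1.81'), (57, array([-16.5,  11.8,  62. ]), 'rms 1.90')]
74 [(65, array([ -5. , -18.5,  43. ]), 'rms 2.64'), (57, array([ -5.2, -15.5,  45.4]), 'rms 2.78')]
73 [(65, array([11.8, -9.4, 47.3]), 'rms 1.90'), (57, array([12.5, -5.8, 49.8]), 'rms 2.01')]
67 [(65, array([-0.7, -2.9, 41.1]), 'rms 0.16'), (57, array([-0.7,  1. , 43.3]), 'rms 0.16')]
70 [(65, array([-0.9, -6.7, 39. ]), 'rms 0.15'), (57, array([-0.9, -3. , 41.1]), 'rms 0.16')]
240 [ 94  93  93  93  91  92  92  92  93  92  93  92  73  16  18  17  18  42
 146 153 154 154 154 154 154]
270 [ 93  94  92  92  92  91  17  17  20  20  19 119 155 156 155 155 156 156
 154 154 154 154 154 154 155]
300 [ 94  93  84  11  19  24  18  35 126 156 156 157 157 155 155 155 155 155
 156 156 155 155 155 154 152]
326 [ 92  89  13  17  40  19  24 113 156 156 156 157 110 109 110 118 141 147
 151 154 154 154 154 154 154]
380 [174 173 173 170 123  13  30  49  43  35  51 197 247 197 154 154 154 154
 154 155 154 154 154 154 153]
410 [175 175 174 174 174 174 174 173 172 173  98  24  18  16  16  42  49 100
 152 153 153 152 153 153 154]
```

The radius fit went from 41.1 to 39.0 at the riding height, and reads 41.1 at the home height. That means it dropped. I'll confirm with a small further turn, which the lugs should resist.

Request:
carry_out([
  [0.42, 0, 0, 0, -3, 0, 0],
  [0.42, 0, 0, 0, -6, 0, 0],
  [0.42, 0, 0, 0, -9, 0, 0],
  [0.42, 0, 0, 0, -9, 0, 0],
  [0.42, 0, 0, 0, -9, 0, 0],
])

```text
time_s: 24.85
eef_pos: [602.2, 9.7, 70.6]
ee_rot: [-0.422, -0.568, -0.422, 0.568]
force: [-0.5, -0.2, -0.3]
grip_width: 0.289
```

```bash
python3 -c "
from h import *
look('pics/a6.png');circ('pics/a6.png')"
```

```text
t 24.85 pos [602.2   9.7  70.6] F [-0.5 -0.2 -0.3] T [-0.02 -0.01 -0.04] w 0.289 j [-0.18  0.64  1.44 -0.    1.06  0.11]
edge rows [-1, -1, -1, -1, -1] pred ride/home at nominal [np.float64(210.0), np.float64(206.0)]
profile col300 [ 95  95  95  96  93  14  22  56 146 154 154 154 154 155 155 154 153 149
 140 123]
55 [(65, array([-0.5, -6.3, 38.6]), 'rms 0.14'), (57, array([-0.5, -2.6, 40.7]), 'rms 0.15')]
```

Request:
carry_out([
  [0.42, 0, 0, 0, -3, 0, 0],
  [0.42, 0, 0, 0, -6, 0, 0],
  [0.42, 0, 0, 0, -6, 0, 0],
  [0.42, 0, 0, 0, -6, 0, 0],
  [0.42, 0, 0, 0, -6, 0, 0],
])

```text
time_s: 25.52
eef_pos: [602.5, 9.5, 70.8]
ee_rot: [0.451, 0.545, 0.451, -0.544]
force: [3.0, -2.6, 0.3]
grip_width: 0.289
```

```bash
python3 -c "
from h import *
look('pics/a7.png');circ('pics/a7.png')"
```

```text
t 25.52 pos [602.5   9.5  70.8] F [ 3.  -2.6  0.3] T [-0.44 -0.55 -0.48] w 0.289 j [-0.18  0.64  1.44 -0.    1.06  0.01]
edge rows [-1, -1, -1, -1, -1] pred ride/home at nominal [np.float64(210.0), np.float64(206.0)]
profile col300 [ 95  95  95  94  88  17  21  63 149 155 155 155 154 155 155 154 153 153
 154 153]
60 [(65, array([-0.3, -6.4, 38.6]), 'rms 0.10'), (57, array([-0.2, -2.7, 40.7]), 'rms 0.10')]
```

Torque rises to 0.48 N m, so the antenna is locked home on base2. Releasing it, lifting and heading for the second antenna.

Request:
carry_out([
  [0.42, 0, 0, 0, 4, 0, 0],
  [0.1, 0, 0, 0, 8, 0, 0],
  [-0.1, 0, 0, 0, 8, 0, 0],
  [-0.1, -40, 0, 0, 8, 0, 0],
  [-0.1, -90, 0, 0, 8, 0, 0],
])

```text
time_s: 26.2
eef_pos: [601.3, 10.1, 160.8]
ee_rot: [-0.412, -0.573, -0.414, 0.575]
force: [0.7, -0.3, -0.2]
grip_width: 0.548
```

```bash
python3 - <<'E'
from h import *
st();plan(448.4,-190.7,140,-85)
im=viewer.capture("top");cv2.imwrite("pics/top6.png",im[:,:,::-1]);g=cv2.cvtColor(im,cv2.COLOR_RGB2GRAY)
c=cv2.HoughCircles(cv2.resize(g,None,fx=3,fy=3,interpolation=2),cv2.HOUGH_GRADIENT,1,60,param1=120,param2=22,minRadius=42,maxRadius=54)
for u,v,r in c[0]:
    u,v=u/3-1/3,v/3-1/3
    if 250<u<425 and 240<v<330: print(u.round(1),v.round(1),(r/3).round(1),(px2w("top",u,v,22)+OFF).round(1),g[int(v),int(u)])
E
```

```text
t 26.20 pos [601.3  10.1 160.8] F [ 0.7 -0.3 -0.2] T [0.02 0.03 0.03] w 0.548 j [-0.18  0.54  1.35  0.    1.26  0.15]
psi -18.5 options (yaw,da,j6): [(np.float64(-85.0), np.float64(-66.5), np.float64(62.0)), (np.float64(95.0), np.float64(113.5), np.float64(-118.0))]
row: [21.2, -81.2, 238.9, 66.5, 0.1, 0.2]
356.5 283.5 15.8 [ 449.  -191.5   22. ] 195
404.8 295.8 15.9 [ 415.4 -318.1   22. ] 195
```

Request:
carry_out([
  [-0.1, 0, -16, 48, 10, 0, 0],
  [-0.1, 4, -32, 96, 20, 0, 0],
  [-0.1, 10, -49, 144, 30, 0, 0],
  [-0.1, 16, -65, 192, 40, 0, 0],
  [-0.1, 21, -81, 239, 50, 0, 0],
])

```text
time_s: 26.88
eef_pos: [447.7, -191.7, 139.3]
ee_rot: [-0.13, -0.695, -0.13, 0.695]
force: [0.3, -0.7, 0.1]
grip_width: 0.552
```

Request:
carry_out([
  [-0.1, 0, 0, 0, 8, 0, 0],
  [-0.1, 0, 0, 0, 16.5, 0, 0],
  [-0.1, 0, 0, 0, 16.5, 0, 0],
  [-0.1, 0, 0, 0, 16.5, 0, 0],
  [-0.1, 0, 0, 0, 16.5, 0, 0],
])

```text
time_s: 27.5
eef_pos: [449.0, -190.7, 139.5]
ee_rot: [-0.031, -0.706, -0.031, 0.706]
force: [0.1, 0.6, -0.2]
grip_width: 0.55
```

```bash
python3 - <<'E'
from h import *
st();plan(449,-191.3,60,-85);
im=viewer.capture("wrist");cv2.imwrite("pics/w10.png",im[:,:,::-1])
E
```

```text
t 27.50 pos [ 449.  -190.7  139.5] F [ 0.1  0.6 -0.2] T [0.03 0.   0.  ] w 0.550 j [-0.64  0.33  1.73  0.    1.08  0.84]
psi -85.0 options (yaw,da,j6): [(np.float64(-85.0), np.float64(0.0), np.float64(61.9)), (np.float64(95.0), np.float64(180.0), np.float64(-118.1))]
row: [79.5, 0.6, 0.1, -0.0, 0.0, 0.0]
```

```bash
cat >> h.py <<'E'
def rect(fn,z,s=None,half=60,k=4):
    """tool-aligned plan view of plane z: col=tool y, row=tool z"""
    s=s or ctrl.sense();im=cv2.imread(fn);M=Rq(s['ee_rot']).as_matrix();p0=s['eef_pos']
    c=[(-half,-half),(half,-half),(half,half),(-half,half)]
    src=np.float32([w2px("wrist",np.array([*(p0[:2]+(M@np.array([0,a,b]))[:2]),z]),s) for a,b in c])
    dst=np.float32([((a+half)*k,(b+half)*k) for a,b in c])
    return cv2.warpPerspective(im,cv2.getPerspectiveTransform(src,dst),(2*half*k,2*half*k))
def foot(fn,z=22,s=None,half=60,k=4):
    g=cv2.GaussianBlur(cv2.cvtColor(rect(fn,z,s,half,k),cv2.COLOR_BGR2GRAY),(5,5),0)
    c=cv2.HoughCircles(g,cv2.HOUGH_GRADIENT,1,30,param1=80,param2=15,minRadius=int(38*k),maxRadius=int(44*k))
    if c is None: print('none');return
    for u,v,r in c[0][:3]: print('foot tool y,z: %.1f %.1f r %.1f'%(u/k-half,v/k-half,r/k))
E
python3 - <<'E'
from h import *
foot('pics/w10.png')
E
```

```text
foot tool y,z: 0.1 1.9 r 41.2
```

Request:
carry_out([
  [-0.1, 40, 0.5, 0, 0, 0, 0],
  [-0.1, 80, 0.5, 0, 0, 0, 0],
  [-0.1, 80, 0.5, 0, 0, 0, 0],
  [-0.1, 80, 0.5, 0, 0, 0, 0],
  [-0.1, 80, 0.5, 0, 0, 0, 0],
])

```text
time_s: 28.18
eef_pos: [449.8, -191.9, 61.1]
ee_rot: [0.031, 0.707, 0.029, -0.706]
force: [-0.6, -0.8, -1.0]
grip_width: 0.553
```

```bash
python3 - <<'E'
from h import *
s=st();im=viewer.capture("wrist");cv2.imwrite("pics/w11.png",im[:,:,::-1]);foot("pics/w11.png")
plan(449,-191.3,27,-85)
s8=dict(eef_pos=np.array([456.4,-59.6,28.0]),ee_rot=np.array([.246,-.663,.246,.663]))
foot("pics/w8.png",22,s8)
E
```

```text
t 28.18 pos [ 449.8 -191.9   61.1] F [-0.6 -0.8 -1. ] T [-0.03  0.03  0.03] w 0.553 j [-0.64  0.45  1.8  -0.    0.89  0.84]
foot tool y,z: -1.4 2.6 r 41.1
psi -85.1 options (yaw,da,j6): [(np.float64(-85.0), np.float64(0.1), np.float64(61.9)), (np.float64(95.0), np.float64(180.1), np.float64(-118.1))]
row: [33.9, -0.6, 0.7, -0.1, -0.1, -0.1]
foot tool y,z: -1.9 -0.9 r 41.1
```

Request:
carry_out([
  [-0.1, 0, -1, 3, 0, 0, 0],
  [-0.1, 20, -1, 3, 0, 0, 0],
  [-0.1, 34, -1, 3, 0, 0, 0],
  [-0.1, 34, -1, 3, 0, 0, 0],
  [-0.1, 34, -1, 3, 0, 0, 0],
])

```text
time_s: 28.85
eef_pos: [446.2, -190.8, 26.0]
ee_rot: [0.03, 0.707, 0.03, -0.706]
force: [0.2, -0.4, 0.7]
grip_width: 0.551
```

```bash
python3 - <<'E'
from h import *
s=st();im=viewer.capture("wrist");cv2.imwrite("pics/w12.png",im[:,:,::-1]);foot("pics/w12.png")
E
```

```text
t 28.85 pos [ 446.2 -190.8   26. ] F [ 0.2 -0.4  0.7] T [-0.03  0.06 -0.01] w 0.551 j [-0.65  0.5   1.83  0.    0.8   0.84]
foot tool y,z: 0.1 -0.9 r 41.0
```

Request:
carry_out([
  [1, -2, 0, 0, 0, 0, 0],
  [1, -2, 0, 0, 0, 0, 0],
  [1, -2, 0, 0, 0, 0, 0],
  [1, -2, 0, 0, 0, 0, 0],
  [1, -20, 0, 0, 0, 0, 0],
])

```text
time_s: 29.52
eef_pos: [445.3, -190.1, 45.1]
ee_rot: [-0.029, -0.706, -0.031, 0.707]
force: [0.0, -0.2, -2.5]
grip_width: 0.248
```

Request:
carry_out([
  [1, -45, 0, 0, 0, 0, 0],
  [1, -90, 0, 0, 0, 0, 0],
  [1, -110, 0, 0, 0, 0, 0],
  [1, -110, 0, 0, 0, 0, 0],
  [1, -110, 0, 0, 0, 0, 0],
])

```text
time_s: 30.15
eef_pos: [445.4, -190.2, 154.3]
ee_rot: [-0.029, -0.706, -0.03, 0.707]
force: [-0.6, -0.2, -2.4]
grip_width: 0.25
```

```bash
python3 - <<'E'
from h import *
s=st();plan(598.3,-99.8,150)
E
```

```text
t 30.15 pos [ 445.4 -190.2  154.3] F [-0.6 -0.2 -2.4] T [0.03 0.05 0.02] w 0.250 j [-0.65  0.3   1.72 -0.    1.12  0.84]
psi -85.1 options (yaw,da,j6): [(np.float64(-85.1), np.float64(0.0), np.float64(75.7)), (np.float64(94.9), np.float64(180.0), np.float64(-104.3))]
row: [4.2, -77.1, -160.0, 0.0, 0.1, 0.1]
```

Request:
carry_out([
  [1, 2, -26, -53, 0, 0, 0],
  [1, 4, -52, -107, 0, 0, 0],
  [1, 4, -77, -160, 0, 0, 0],
  [1, 4, -77, -160, 0, 0, 0],
  [1, 4, -77, -160, 0, 0, 0],
])

```text
time_s: 30.78
eef_pos: [598.1, -100.3, 150.0]
ee_rot: [-0.03, -0.705, -0.03, 0.707]
force: [-0.8, -0.2, -2.8]
grip_width: 0.25
```

Request:
carry_out([
  [1, 15, 0, 0, 0, 0, 0],
  [1, 40, 0, 0, 0, 0, 0],
  [1, 62, 0, 0, 0, 0, 0],
  [1, 62, 0, 0, 0, 0, 0],
  [1, 62, 0, 0, 0, 0, 0],
])

```text
time_s: 31.4
eef_pos: [599.0, -100.8, 90.3]
ee_rot: [0.03, 0.707, 0.03, -0.706]
force: [-0.1, 0.6, -2.2]
grip_width: 0.25
```

```bash
python3 - <<'E'
from h import *
s=st();plan(598.3,-99.8,75)
E
```

```text
t 31.40 pos [ 599.  -100.8   90.3] F [-0.1  0.6 -2.2] T [-0.    0.04  0.03] w 0.250 j [-0.36  0.63  1.41 -0.    1.11  1.13]
psi -85.2 options (yaw,da,j6): [(np.float64(-85.2), np.float64(0.0), np.float64(75.7)), (np.float64(94.8), np.float64(180.0), np.float64(-104.3))]
row: [15.3, -1.1, 0.6, 0.0, -0.1, -0.0]
```

Request:
carry_out([
  [1, 4, -1, 0.6, 0, 0, 0],
  [1, 8, -1, 0.6, 0, 0, 0],
  [1, 12, -1, 0.6, 0, 0, 0],
  [1, 15, -1, 0.6, 0, 0, 0],
  [1, 15, -1, 0.6, 0, 0, 0],
])

```text
time_s: 32.02
eef_pos: [598.1, -99.3, 74.3]
ee_rot: [-0.03, -0.706, -0.03, 0.707]
force: [-0.1, -1.0, -2.6]
grip_width: 0.249
```

```bash
python3 -c "
from h import *
st()"
```

```text
t 32.02 pos [598.1 -99.3  74.3] F [-0.1 -1.  -2.6] T [-0.05 -0.03 -0.  ] w 0.249 j [-0.36  0.64  1.42  0.    1.08  1.13]
```

Inside the cup, no contact force. Lowering onto the lugs, loosening and starting the turn.

Request:
carry_out([
  [1, 1, 0, 0, 0, 0, 0],
  [1, 2, 0, 0, 0, 0, 0],
  [1, 3, 0, 0, 0, 0, 0],
  [1, 4, 0, 0, 0, 0, 0],
  [1, 4, 0, 0, 0, 0, 0],
])

```text
time_s: 32.65
eef_pos: [598.3, -99.4, 71.4]
ee_rot: [0.03, 0.707, 0.03, -0.706]
force: [-3.2, 1.7, 5.2]
grip_width: 0.25
```

```bash
python3 -c "
from h import *
st()"
```

```text
t 32.65 pos [598.3 -99.4  71.4] F [-3.2  1.7  5.2] T [ 0.15  0.58 -0.07] w 0.250 j [-0.36  0.65  1.42 -0.    1.07  1.13]
```

Request:
carry_out([
  [0.42, 0, 0, 0, 0, 0, 0],
  [0.42, 0, 0, 0, 0, 0, 0],
  [0.42, 0, 0, 0, 0, 0, 0],
  [0.42, 0, 0, 0, -5, 0, 0],
  [0.42, 0, 0, 0, -10, 0, 0],
])

```text
time_s: 33.28
eef_pos: [598.2, -99.4, 70.5]
ee_rot: [-0.092, -0.701, -0.092, 0.701]
force: [0.5, -0.6, -0.2]
grip_width: 0.288
```

```bash
python3 -c "
from h import *
s=st();im=viewer.capture('wrist');cv2.imwrite('pics/b1.png',im[:,:,::-1]);foot('pics/b1.png',65);foot('pics/b1.png',57)"
```

```text
t 33.27 pos [598.2 -99.4  70.5] F [ 0.5 -0.6 -0.2] T [-0.05 -0.    0.01] w 0.288 j [-0.36  0.65  1.42  0.    1.07  0.95]
foot tool y,z: -1.4 -1.4 r 41.0
foot tool y,z: -0.6 -11.4 r 41.4
foot tool y,z: 4.9 -6.1 r 40.5
foot tool y,z: -1.4 3.1 r 43.8
foot tool y,z: -0.6 -7.9 r 43.8
foot tool y,z: 4.6 -1.9 r 42.5
```

Request:
carry_out([
  [0.42, 0, 0, 0, -5, 0, 0],
  [0.42, 0, 0, 0, -10, 0, 0],
  [0.42, 0, 0, 0, -15, 0, 0],
  [0.42, 0, 0, 0, -20, 0, 0],
  [0.42, 0, 0, 0, -25, 0, 0],
])

```text
time_s: 33.95
eef_pos: [598.2, -99.4, 70.5]
ee_rot: [-0.241, -0.665, -0.242, 0.665]
force: [0.1, 0.3, -0.2]
grip_width: 0.292
```

```bash
cat >> h.py <<'E'
def chk(fn):
    s=st();im=viewer.capture('wrist');cv2.imwrite(fn,im[:,:,::-1]);foot(fn,65,s)
E
python3 -c "
from h import *
chk('pics/b2.png')"
```

```text
t 33.95 pos [598.2 -99.4  70.5] F [ 0.1  0.3 -0.2] T [ 0.03  0.02 -0.08] w 0.292 j [-0.36  0.65  1.42  0.    1.07  0.52]
foot tool y,z: -1.1 -2.4 r 41.1
foot tool y,z: -0.4 -11.9 r 41.1
foot tool y,z: 5.9 -7.6 r 38.6
```

Request:
carry_out([
  [0.42, 0, 0, 0, -5, 0, 0],
  [0.42, 0, 0, 0, -10, 0, 0],
  [0.42, 0, 0, 0, -15, 0, 0],
  [0.42, 0, 0, 0, -20, 0, 0],
  [0.42, 0, 0, 0, -25, 0, 0],
])

```text
time_s: 34.62
eef_pos: [598.4, -99.8, 70.6]
ee_rot: [0.379, 0.597, 0.379, -0.597]
force: [0.7, -2.7, -0.8]
grip_width: 0.293
```

```bash
python3 -c "
from h import *
chk('pics/b3.png')"
```

```text
t 34.62 pos [598.4 -99.8  70.6] F [ 0.7 -2.7 -0.8] T [-0.41 -0.21 -0.54] w 0.293 j [-0.36  0.65  1.42 -0.    1.07  0.08]
foot tool y,z: -0.9 -5.1 r 39.1
foot tool y,z: -0.6 -14.1 r 39.5
```

Home on base1: r = 39.1 and torque −0.54. Releasing and going to the third antenna.

Request:
carry_out([
  [0.42, 0, 0, 0, 5, 0, 0],
  [0.1, 0, 0, 0, 9, 0, 0],
  [-0.1, 0, 0, 0, 9, 0, 0],
  [-0.1, -40, 0, 0, 9, 0, 0],
  [-0.1, -90, 0, 0, 9, 0, 0],
])

```text
time_s: 35.3
eef_pos: [597.7, -99.2, 160.9]
ee_rot: [-0.331, -0.624, -0.332, 0.625]
force: [1.0, 0.2, 0.2]
grip_width: 0.548
```

```bash
python3 - <<'E'
from h import *
st();plan(416,-319,140,46)
E
```

```text
t 35.30 pos [597.7 -99.2 160.9] F [1.  0.2 0.2] T [ 0.05 -0.01  0.02] w 0.548 j [-0.36  0.55  1.33  0.    1.26  0.24]
psi -34.1 options (yaw,da,j6): [(np.float64(46.0), np.float64(80.1), np.float64(-83.5)), (np.float64(-134.0), np.float64(-99.9), np.float64(96.5))]
row: [21.1, -26.9, 283.9, -80.1, -0.1, 0.1]
```

Request:
carry_out([
  [-0.1, 0, -6, 56, -10, 0, 0],
  [-0.1, 5, -12, 113, -20, 0, 0],
  [-0.1, 10, -17, 170, -30, 0, 0],
  [-0.1, 15, -22, 227, -40, 0, 0],
  [-0.1, 21, -27, 284, -50, 0, 0],
])

```text
time_s: 35.92
eef_pos: [418.8, -316.7, 140.2]
ee_rot: [0.562, 0.429, 0.562, -0.429]
force: [0.6, -0.5, -0.0]
grip_width: 0.548
```

Request:
carry_out([
  [-0.1, 0, 0, 0, -10, 0, 0],
  [-0.1, 0, 0, 0, -20, 0, 0],
  [-0.1, 0, 0, 0, -30, 0, 0],
  [-0.1, 0, 0, 0, -30, 0, 0],
  [-0.1, 0, 0, 0, -30, 0, 0],
])

```text
time_s: 36.55
eef_pos: [420.0, -315.4, 140.2]
ee_rot: [0.653, 0.272, 0.653, -0.272]
force: [-0.6, 0.3, 0.8]
grip_width: 0.551
```

```bash
python3 - <<'E'
from h import *
s=st();im=viewer.capture("wrist");cv2.imwrite("pics/w13.png",im[:,:,::-1]);foot("pics/w13.png",22,s)
plan(416,-319,60,46)
E
```

```text
t 36.55 pos [ 420.  -315.4  140.2] F [-0.6  0.3  0.8] T [0.01 0.01 0.07] w 0.551 j [-0.87  0.4   1.62 -0.    1.12 -1.65]
foot tool y,z: -6.4 -1.4 r 41.0
psi 44.8 options (yaw,da,j6): [(np.float64(46.0), np.float64(1.2), np.float64(-83.5)), (np.float64(-134.0), np.float64(-178.8), np.float64(96.5))]
row: [80.1, -5.3, -0.3, -1.2, 0.0, 0.0]
```

Request:
carry_out([
  [-0.1, 40, -6, -0.5, -1, 0, 0],
  [-0.1, 80, -6, -0.5, -1, 0, 0],
  [-0.1, 80, -6, -0.5, -1, 0, 0],
  [-0.1, 80, -6, -0.5, -1, 0, 0],
  [-0.1, 80, -6, -0.5, -1, 0, 0],
])

```text
time_s: 37.22
eef_pos: [416.0, -320.0, 61.8]
ee_rot: [0.656, 0.265, 0.655, -0.266]
force: [0.2, 0.5, -0.2]
grip_width: 0.547
```

```bash
python3 - <<'E'
from h import *
s=st();im=viewer.capture("wrist");cv2.imwrite("pics/w14.png",im[:,:,::-1]);foot("pics/w14.png",22,s)
E
```

```text
t 37.23 pos [ 416.  -320.    61.8] F [ 0.2  0.5 -0.2] T [0.03 0.03 0.02] w 0.547 j [-0.88  0.51  1.7   0.    0.93 -1.68]
foot tool y,z: -0.4 -2.1 r 41.0
```

Request:
carry_out([
  [-0.1, 0, 0, -1.2, 0, 0, 0],
  [-0.1, 20, 0, -1.2, 0, 0, 0],
  [-0.1, 33.5, 0, -1.2, 0, 0, 0],
  [-0.1, 33.5, 0, -1.2, 0, 0, 0],
  [-0.1, 33.5, 0, -1.2, 0, 0, 0],
])

```text
time_s: 37.9
eef_pos: [414.7, -318.8, 27.1]
ee_rot: [0.656, 0.265, 0.655, -0.265]
force: [-0.0, -0.4, 1.2]
grip_width: 0.553
```

```bash
python3 - <<'E'
from h import *
s=st();im=viewer.capture("wrist");cv2.imwrite("pics/w15.png",im[:,:,::-1]);foot("pics/w15.png",22,s)
E
```

```text
t 37.90 pos [ 414.7 -318.8   27.1] F [-0.  -0.4  1.2] T [-0.04 -0.02 -0.03] w 0.553 j [-0.88  0.56  1.72 -0.    0.86 -1.68]
foot tool y,z: -0.4 -0.6 r 40.8
```

Request:
carry_out([
  [1, -1, 0, 0, 0, 0, 0],
  [1, -1, 0, 0, 0, 0, 0],
  [1, -1, 0, 0, 0, 0, 0],
  [1, -1, 0, 0, 0, 0, 0],
  [1, -20, 0, 0, 0, 0, 0],
])

```text
time_s: 38.58
eef_pos: [413.8, -317.7, 45.7]
ee_rot: [0.654, 0.266, 0.657, -0.265]
force: [0.1, -0.3, -3.5]
grip_width: 0.253
```

Request:
carry_out([
  [1, -45, 0, 0, 0, 0, 0],
  [1, -90, 0, 0, 0, 0, 0],
  [1, -110, 0, 0, 0, 0, 0],
  [1, -110, 0, 0, 0, 0, 0],
  [1, -110, 0, 0, 0, 0, 0],
])

```text
time_s: 39.2
eef_pos: [414.0, -317.9, 155.2]
ee_rot: [0.655, 0.266, 0.656, -0.265]
force: [0.1, 0.6, -4.3]
grip_width: 0.251
```

```bash
python3 - <<'E'
from h import *
s=st();plan(594,-209.2,150)
E
```

```text
t 39.20 pos [ 414.  -317.9  155.2] F [ 0.1  0.6 -4.3] T [ 0.01 -0.01 -0.02] w 0.251 j [-0.88  0.38  1.61 -0.    1.15 -1.68]
psi 46.0 options (yaw,da,j6): [(np.float64(46.0), np.float64(0.0), np.float64(-65.4)), (np.float64(-134.0), np.float64(-180.0), np.float64(114.6))]
row: [5.1, 203.3, 53.8, 0.0, -0.2, -0.0]
```

Request:
carry_out([
  [1, 2, 50, 14, 0, 0, 0],
  [1, 4, 100, 27, 0, 0, 0],
  [1, 5, 150, 40, 0, 0, 0],
  [1, 5, 203.3, 53.8, 0, 0, 0],
  [1, 5, 203.3, 53.8, 0, 0, 0],
])

```text
time_s: 39.83
eef_pos: [596.1, -207.0, 149.1]
ee_rot: [0.655, 0.264, 0.657, -0.264]
force: [-0.7, -1.1, -3.5]
grip_width: 0.249
```

Request:
carry_out([
  [1, 15, 0, 0, 0, 0, 0],
  [1, 40, 0, 0, 0, 0, 0],
  [1, 61, 0, 0, 0, 0, 0],
  [1, 61, 0, 0, 0, 0, 0],
  [1, 61, 0, 0, 0, 0, 0],
])

```text
time_s: 40.45
eef_pos: [594.3, -210.4, 91.0]
ee_rot: [0.656, 0.265, 0.655, -0.265]
force: [-0.3, 0.6, -2.1]
grip_width: 0.252
```

```bash
python3 - <<'E'
from h import *
s=st();plan(594.2,-209,75)
E
```

```text
t 40.45 pos [ 594.3 -210.4   91. ] F [-0.3  0.6 -2.1] T [-0.   -0.03 -0.03] w 0.252 j [-0.53  0.67  1.32 -0.    1.15 -1.33]
psi 45.9 options (yaw,da,j6): [(np.float64(45.9), np.float64(0.0), np.float64(-65.3)), (np.float64(-134.1), np.float64(-180.0), np.float64(114.7))]
row: [16.0, 1.0, -1.1, -0.0, 0.0, -0.0]
```

Request:
carry_out([
  [1, 4, 1, -1, 0, 0, 0],
  [1, 8, 1, -1, 0, 0, 0],
  [1, 12, 1, -1, 0, 0, 0],
  [1, 15, 1, -1, 0, 0, 0],
  [1, 15, 1, -1, 0, 0, 0],
])

```text
time_s: 41.08
eef_pos: [594.4, -208.3, 75.3]
ee_rot: [0.655, 0.265, 0.656, -0.265]
force: [0.1, -0.6, -2.9]
grip_width: 0.253
```

```bash
python3 -c "
from h import *
st()"
```

```text
t 41.08 pos [ 594.4 -208.3   75.3] F [ 0.1 -0.6 -2.9] T [ 0.02 -0.01  0.01] w 0.253 j [-0.52  0.69  1.34  0.    1.12 -1.32]
```

Clean entry again. Lowering, loosening and turning, this time with positive rx.

Request:
carry_out([
  [1, 1, 0, 0, 0, 0, 0],
  [1, 2, 0, 0, 0, 0, 0],
  [1, 3, 0, 0, 0, 0, 0],
  [1, 4.5, 0, 0, 0, 0, 0],
  [1, 4.5, 0, 0, 0, 0, 0],
])

```text
time_s: 41.7
eef_pos: [594.6, -208.5, 71.5]
ee_rot: [0.656, 0.265, 0.655, -0.265]
force: [-1.3, -0.1, -0.1]
grip_width: 0.248
```

```bash
python3 -c "
from h import *
st()"
```

```text
t 41.70 pos [ 594.6 -208.5   71.5] F [-1.3 -0.1 -0.1] T [0.06 0.18 0.02] w 0.248 j [-0.52  0.69  1.34 -0.    1.11 -1.32]
```

Request:
carry_out([
  [0.42, 0, 0, 0, 0, 0, 0],
  [0.42, 0, 0, 0, 0, 0, 0],
  [0.42, 0, 0, 0, 0, 0, 0],
  [0.42, 0, 0, 0, 5, 0, 0],
  [0.42, 0, 0, 0, 10, 0, 0],
])

```text
time_s: 42.32
eef_pos: [594.6, -208.5, 71.2]
ee_rot: [0.63, 0.322, 0.629, -0.322]
force: [0.5, -0.1, -0.2]
grip_width: 0.294
```

```bash
python3 -c "
from h import *
chk('pics/d1.png')"
```

```text
t 42.33 pos [ 594.6 -208.5   71.2] F [ 0.5 -0.1 -0.2] T [-0.02 -0.01  0.04] w 0.294 j [-0.52  0.69  1.34 -0.    1.11 -1.15]
foot tool y,z: -0.9 -11.6 r 41.4
foot tool y,z: 0.6 -0.9 r 41.1
foot tool y,z: -6.1 -5.4 r 39.7
```

Riding (r = 41.1). Continuing the turn.

Request:
carry_out([
  [0.42, 0, 0, 0, 5, 0, 0],
  [0.42, 0, 0, 0, 10, 0, 0],
  [0.42, 0, 0, 0, 15, 0, 0],
  [0.42, 0, 0, 0, 20, 0, 0],
  [0.42, 0, 0, 0, 25, 0, 0],
])

```text
time_s: 43.0
eef_pos: [594.6, -208.4, 71.2]
ee_rot: [0.545, 0.45, 0.545, -0.45]
force: [0.9, -0.1, 0.1]
grip_width: 0.291
```

```bash
python3 -c "
from h import *
chk('pics/d2.png')"
```

```text
t 43.00 pos [ 594.6 -208.4   71.2] F [ 0.9 -0.1  0.1] T [ 0.01 -0.01  0.04] w 0.291 j [-0.52  0.69  1.34 -0.    1.11 -0.71]
foot tool y,z: 0.1 -1.1 r 41.1
foot tool y,z: -0.9 -11.1 r 41.4
foot tool y,z: -6.4 -5.4 r 39.7
```

Request:
carry_out([
  [0.42, 0, 0, 0, 5, 0, 0],
  [0.42, 0, 0, 0, 10, 0, 0],
  [0.42, 0, 0, 0, 15, 0, 0],
  [0.42, 0, 0, 0, 20, 0, 0],
  [0.42, 0, 0, 0, 25, 0, 0],
])

```text
time_s: 43.68
eef_pos: [594.6, -208.4, 71.2]
ee_rot: [0.435, 0.557, 0.435, -0.557]
force: [0.8, -0.1, 0.8]
grip_width: 0.29
```

```bash
python3 -c "
from h import *
chk('pics/d3.png')"
```

```text
t 43.67 pos [ 594.6 -208.4   71.2] F [ 0.8 -0.1  0.8] T [0.03 0.01 0.07] w 0.290 j [-0.52  0.69  1.34 -0.    1.11 -0.28]
foot tool y,z: -0.1 -5.6 r 38.8
foot tool y,z: -0.4 -14.1 r 38.3
foot tool y,z: 0.6 1.9 r 43.8
```

r is now 38.8, so it has probably dropped. Checking with a torque probe.

Request:
carry_out([
  [0.42, 0, 0, 0, 4, 0, 0],
  [0.42, 0, 0, 0, 8, 0, 0],
  [0.42, 0, 0, 0, 12, 0, 0],
  [0.42, 0, 0, 0, 12, 0, 0],
  [0.42, 0, 0, 0, 12, 0, 0],
])

```text
time_s: 44.35
eef_pos: [594.6, -208.4, 71.2]
ee_rot: [0.375, 0.599, 0.375, -0.599]
force: [0.6, 0.2, 0.3]
grip_width: 0.293
```

```bash
python3 -c "
from h import *
chk('pics/d4.png')"
```

```text
t 44.35 pos [ 594.6 -208.4   71.2] F [0.6 0.2 0.3] T [ 0.    0.01 -0.01] w 0.293 j [-0.52  0.69  1.34  0.    1.11 -0.07]
foot tool y,z: -0.9 -11.6 r 40.5
foot tool y,z: -0.9 -0.4 r 41.4
foot tool y,z: -6.4 -5.6 r 39.2
```

It reads as riding again (r = 41.4, no torque), so it may have ridden up off the lugs. Turning back slowly.

Request:
carry_out([
  [0.42, 0, 0, 0, -4, 0, 0],
  [0.42, 0, 0, 0, -8, 0, 0],
  [0.42, 0, 0, 0, -12, 0, 0],
  [0.42, 0, 0, 0, -14, 0, 0],
  [0.42, 0, 0, 0, -16, 0, 0],
])

```text
time_s: 45.02
eef_pos: [594.5, -208.4, 71.1]
ee_rot: [-0.455, -0.541, -0.455, 0.541]
force: [0.4, -0.3, 0.1]
grip_width: 0.293
```

```bash
python3 - <<'E'
from h import *
chk('pics/d5.png')
g3,g4,g5=[cv2.imread(f'pics/d{i}.png',0)  for i in(3,4,5)]
for u in(290,326,360):
  for g in(g3,g4,g5): print(u,g[180:250:3,u])
E
```

```text
t 45.02 pos [ 594.5 -208.4   71.1] F [ 0.4 -0.3  0.1] T [-0.01 -0.02 -0.03] w 0.293 j [-0.52  0.69  1.34 -0.    1.11 -0.35]
foot tool y,z: -0.6 -5.1 r 39.3
foot tool y,z: -0.4 -13.4 r 39.2
foot tool y,z: 1.4 2.9 r 43.8
290 [ 91  91  70  13  14  21  24  20  18  47 103 117 143 154 153 152 153 153
 153 118 111 112 113 114]
290 [ 89  88  83  14  13  19  23  18  17  39 101 114 139 151 149 149 149 150
 149 115 108 109 110 111]
290 [ 89  88  78  12  11  20  22  18  14  44 103 113 139 149 148 148 148 147
 148 148 148 147 148 148]
326 [ 76  13  15  20  26  20  15  45 100 116 136 156 153 153 152 153 152 115
 115 116 115 117 116 116]
326 [ 68  13  14  30  42  41  34  46  99 113 172 243 233 148 149 149 150 112
 112 113 113 114 114 113]
326 [ 74  12  13  20  24  19  17  42  98 113 135 151 148 147 148 148 147 110
 110 110 112 111 112 112]
360 [135  92  68  13  13  36  47  33  16  51 113 118 150 154 153 153 152 153
 153 153 153 152 154 152]
360 [129  90  54  13  15  40  46  41  31  51 110 116 230 245 246 246 246 246
 246 243 179 149 149 149]
360 [ 89  88  56  12  13  23  21  17  16  49 109 114 145 149 147 148 148 148
 140 110 111 111 112 112]
```

```bash
cat >> h.py <<'E'
def edge(fn,yaw_state=None):
    from scipy.optimize import least_squares
    s=ctrl.sense();g=cv2.GaussianBlur(cv2.imread(fn,0),(3,3),0).astype(int);M=Rq(s['ee_rot']).as_matrix()
    pts=[]
    for u in range(250,403,3):
        d=np.where(g[170:262,u]<75)[0]
        if len(d): pts.append((u,170+d[-1]+1))
    out=[]
    for z in(63,55):
        P=np.array([M.T@(px2w("wrist",u,v,z,s)-s['eef_pos']) for u,v in pts])[:,1:]
        r=least_squares(lambda p:np.hypot(P[:,0]-p[0],P[:,1]-p[1])-p[2],[0,0,42],loss='soft_l1',f_scale=.3);out.append(r.x.round(1))
    print(fn,len(pts),out,'row@326',[v for u,v in pts if abs(u-326)<3])
E
python3 - <<'E'
from h import *
for f in('a1','a2','a3','a4','a5','a6','a7','b1','b2','b3','d1','d2','d3','d4','d5'):edge(f'pics/{f}.png')
E
```

```text
pics/a1.png 51 [array([-1. , -5.2, 40.5]), array([-1.1, -1.5, 42.7])] row@326 [np.int64(199), np.int64(199)]
pics/a2.png 51 [array([-0.3, -9. , 37.1]), array([-0.3, -5.5, 39.1])] row@326 [np.int64(197), np.int64(196)]
pics/a3.png 51 [array([-0. , -6.7, 39. ]), array([-0. , -3.1, 41.1])] row@326 [np.int64(200), np.int64(200)]
pics/a4.png 51 [array([ 0.2, -4.1, 41.3]), array([ 0.3, -0.4, 43.5])] row@326 [np.int64(200), np.int64(200)]
pics/a5.png 51 [array([-0.4, -8.1, 38.5]), array([-0.4, -4.6, 40.5])] row@326 [np.int64(196), np.int64(196)]
pics/a6.png 51 [array([-0.3, -8.5, 38. ]), array([-0.3, -5. , 40. ])] row@326 [np.int64(197), np.int64(197)]
pics/a7.png 51 [array([-0.2, -8.9, 37.7]), array([-0.2, -5.4, 39.8])] row@326 [np.int64(196), np.int64(196)]
pics/b1.png 51 [array([-0.1, -6. , 39.5]), array([-0.1, -2.3, 41.7])] row@326 [np.int64(200), np.int64(200)]
pics/b2.png 51 [array([-0.2, -5.3, 40.1]), array([-0.2, -1.6, 42.2])] row@326 [np.int64(200), np.int64(200)]
pics/b3.png 51 [array([-0.4, -7.8, 37.9]), array([-0.4, -4.2, 39.9])] row@326 [np.int64(199), np.int64(199)]
pics/d1.png 51 [array([-0.3, -4.2, 39.8]), array([-0.3, -0.5, 41.9])] row@326 [np.int64(204), np.int64(204)]
pics/d2.png 51 [array([-0.3, -4.5, 39.5]), array([-0.3, -0.7, 41.6])] row@326 [np.int64(204), np.int64(204)]
pics/d3.png 51 [array([-0.3, -4.5, 39.6]), array([-0.3, -0.7, 41.7])] row@326 [np.int64(204), np.int64(203)]
pics/d4.png 51 [array([-0.1, -3.4, 40.5]), array([-0.1,  0.3, 42.6])] row@326 [np.int64(204), np.int64(204)]
pics/d5.png 51 [array([-0.5, -4.6, 39.4]), array([-0.6, -0.9, 41.5])] row@326 [np.int64(204), np.int64(204)]
```

The foot-edge row hasn't moved (204 in all of d1–d5), so this antenna is still riding and the 38.8 reading was a circle-fit artefact. Continuing forward.

Request:
carry_out([
  [0.42, 0, 0, 0, 8, 0, 0],
  [0.42, 0, 0, 0, 16, 0, 0],
  [0.42, 0, 0, 0, 21, 0, 0],
  [0.42, 0, 0, 0, 26, 0, 0],
  [0.42, 0, 0, 0, 30, 0, 0],
])

```text
time_s: 45.7
eef_pos: [594.5, -208.4, 71.1]
ee_rot: [-0.298, -0.641, -0.298, 0.641]
force: [0.2, 0.2, -1.3]
grip_width: 0.293
```

```bash
python3 -c "
from h import *
chk('pics/d6.png');edge('pics/d6.png')"
```

```text
t 45.70 pos [ 594.5 -208.4   71.1] F [ 0.2  0.2 -1.3] T [ 0.01 -0.04  0.05] w 0.293 j [-0.52  0.69  1.34 -0.    1.11  0.18]
foot tool y,z: -0.9 -0.9 r 41.1
foot tool y,z: -0.4 -11.6 r 40.3
foot tool y,z: -5.9 -22.9 r 43.6
pics/d6.png 51 [array([-0.7, -2.6, 40.9]), array([-0.6,  1.2, 43.1])] row@326 [np.int64(204), np.int64(204)]
```

Request:
carry_out([
  [0.42, 0, 0, 0, 5, 0, 0],
  [0.42, 0, 0, 0, 10, 0, 0],
  [0.42, 0, 0, 0, 15, 0, 0],
  [0.42, 0, 0, 0, 18, 0, 0],
  [0.42, 0, 0, 0, 18, 0, 0],
])

```text
time_s: 46.38
eef_pos: [594.3, -208.2, 70.9]
ee_rot: [-0.195, -0.679, -0.195, 0.68]
force: [-0.3, 0.8, -0.3]
grip_width: 0.289
```

```bash
python3 -c "
from h import *
chk('pics/d7.png');edge('pics/d7.png')"
```

```text
t 46.38 pos [ 594.3 -208.2   70.9] F [-0.3  0.8 -0.3] T [0.07 0.1  0.01] w 0.289 j [-0.52  0.69  1.34  0.    1.11  0.49]
foot tool y,z: 0.1 -11.1 r 40.8
foot tool y,z: -0.4 -1.1 r 41.1
foot tool y,z: 5.6 -5.9 r 39.5
pics/d7.png 51 [array([ 0.1, -5.1, 39.4]), array([ 0.1, -1.5, 41.5])] row@326 [np.int64(200), np.int64(200)]
```

Request:
carry_out([
  [0.42, 0, 0, 0, 3, 0, 0],
  [0.42, 0, 0, 0, 6, 0, 0],
  [0.42, 0, 0, 0, 9, 0, 0],
  [0.42, 0, 0, 0, 9, 0, 0],
  [0.42, 0, 0, 0, 9, 0, 0],
])

```text
time_s: 47.05
eef_pos: [594.7, -208.6, 71.3]
ee_rot: [0.141, 0.693, 0.141, -0.693]
force: [1.1, -0.5, -0.1]
grip_width: 0.292
```

```bash
python3 -c "
from h import *
chk('pics/d8.png');edge('pics/d8.png')"
```

```text
t 47.05 pos [ 594.7 -208.6   71.3] F [ 1.1 -0.5 -0.1] T [-0.13 -0.04  0.05] w 0.292 j [-0.52  0.69  1.34 -0.    1.11  0.65]
foot tool y,z: -0.4 -5.1 r 40.0
foot tool y,z: -0.9 -12.9 r 38.9
pics/d8.png 51 [array([-0.8, -6. , 38.5]), array([-0.7, -2.4, 40.6])] row@326 [np.int64(199), np.int64(199)]
```

Looks dropped: the edge row went from 204 to 199. One more small turn to see whether the lugs resist.

Request:
carry_out([
  [0.42, 0, 0, 0, 3, 0, 0],
  [0.42, 0, 0, 0, 6, 0, 0],
  [0.42, 0, 0, 0, 6, 0, 0],
  [0.42, 0, 0, 0, 6, 0, 0],
  [0.42, 0, 0, 0, 6, 0, 0],
])

```text
time_s: 47.72
eef_pos: [594.8, -209.4, 71.6]
ee_rot: [0.106, 0.7, 0.104, -0.699]
force: [0.1, -6.2, 0.9]
grip_width: 0.288
```

```bash
python3 -c "
from h import *
chk('pics/d9.png');edge('pics/d9.png')"
```

```text
t 47.73 pos [ 594.8 -209.4   71.6] F [ 0.1 -6.2  0.9] T [-0.93 -0.05  0.41] w 0.288 j [-0.52  0.69  1.34 -0.    1.11  0.75]
foot tool y,z: -0.9 -4.1 r 38.8
foot tool y,z: -0.9 -11.6 r 40.3
pics/d9.png 51 [array([-1.1, -6.8, 37.7]), array([-1. , -3.2, 39.7])] row@326 [np.int64(199), np.int64(199)]
```

Torque 0.41 N m, so it's locked home on base0. Releasing and moving aside for one composite check of the whole scene before pressing start.

Request:
carry_out([
  [0.42, 0, 0, 0, -5, 0, 0],
  [0.1, 0, 0, 0, -9, 0, 0],
  [-0.1, 0, 0, 0, -9, 0, 0],
  [-0.1, -40, 0, 0, -9, 0, 0],
  [-0.1, -100, 0, 0, -9, 0, 0],
])

```text
time_s: 48.4
eef_pos: [593.7, -207.8, 170.8]
ee_rot: [-0.157, -0.688, -0.16, 0.69]
force: [1.2, -0.3, 0.2]
grip_width: 0.55
```

```bash
python3 -c "
from h import *
st();plan(430,-330,200,-75)"
```

```text
t 48.40 pos [ 593.7 -207.8  170.8] F [ 1.2 -0.3  0.2] T [ 0.05 -0.05  0.03] w 0.550 j [-0.52  0.59  1.24  0.    1.32  0.6 ]
psi -64.1 options (yaw,da,j6): [(np.float64(-75.0), np.float64(-10.9), np.float64(37.5)), (np.float64(105.0), np.float64(169.1), np.float64(-142.5))]
row: [-29.0, 38.3, 200.7, 10.9, 0.1, 0.2]
```

Request:
carry_out([
  [1, -10, 10, 50, 0, 0, 0],
  [1, -20, 20, 100, 0, 0, 0],
  [1, -29, 30, 150, 0, 0, 0],
  [1, -29, 38, 200, 0, 0, 0],
  [1, -29, 38, 200, 0, 0, 0],
])

```text
time_s: 49.02
eef_pos: [429.3, -331.6, 200.4]
ee_rot: [-0.157, -0.689, -0.157, 0.689]
force: [-0.2, 0.3, 0.6]
grip_width: -0.005
```

Request:
carry_out([
  [1, 0, 0, 0, 0, 0, 0],
  [1, 0, 0, 0, 0, 0, 0],
  [1, 0, 0, 0, 0, 0, 0],
  [1, 0, 0, 0, 0, 0, 0],
  [1, 0, 0, 0, 0, 0, 0],
])

```text
time_s: 49.65
eef_pos: [431.5, -329.9, 200.1]
ee_rot: [-0.159, -0.689, -0.159, 0.689]
force: [-0.3, -0.5, -0.6]
grip_width: -0.003
```

```bash
python3 - <<'E'
from h import *
st()
t=viewer.capture("top");cv2.imwrite("pics/top7.png",t[:,:,::-1]);d=viewer.capture("side");cv2.imwrite("pics/side7.png",d[:,:,::-1])
A=cv2.resize(t[190:330,90:420],(800,339),interpolation=2);B=cv2.resize(d[150:360,210:440],(286,261),interpolation=2);C=cv2.resize(t[205:310,90:220],(323,261),interpolation=2)
D=np.zeros((261,191,3),np.uint8)
cv2.imwrite("pics/final.png",np.vstack([A,np.hstack([B,C,D])])[:,:,::-1])
plan(591.5,-295,80)
E
```

```text
t 49.65 pos [ 431.5 -329.9  200.1] F [-0.3 -0.5 -0.6] T [ 0.01 -0.    0.06] w -0.003 j [-0.87  0.38  1.49 -0.    1.27  0.25]
psi -64.0 options (yaw,da,j6): [(np.float64(-64.0), np.float64(0.0), np.float64(37.5)), (np.float64(116.0), np.float64(180.0), np.float64(-142.5))]
row: [120.1, 38.6, -159.4, 0.0, 0.0, 0.0]
```

View pics/final.png

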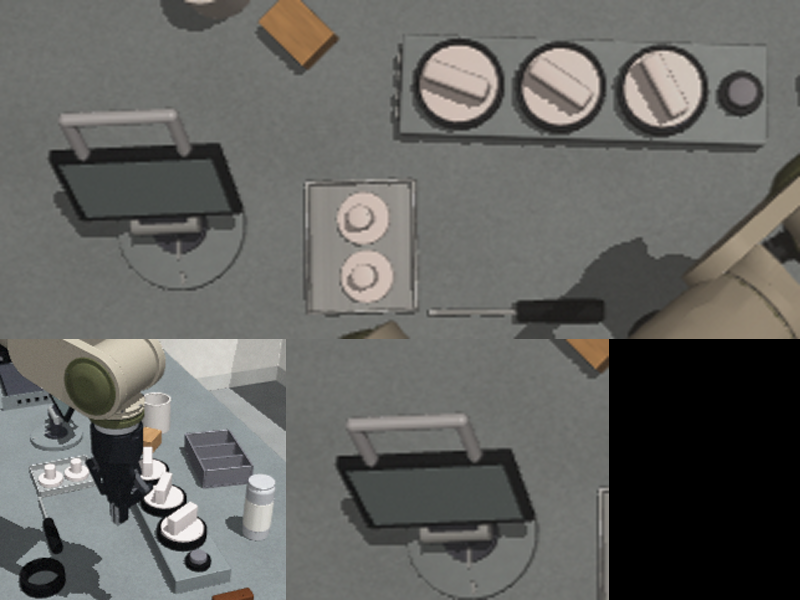

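The composite shows both covers in the tray, all three antennas seated evenly in their cups, and the display square-looking. The stand's front mark is at crop (184,280) and the pointer at (179,245). One numeric check of the swivel against that mark, then the button.

```bash
python3 - <<'E'
from h import *
g=np.mean([cv2.imread(f"pics/top{i}.png",0).astype(float) for i in(6,7)],0)
print(g[298:310,158:174].astype(int))
# pointer columns
print(g[286:297,156:172].astype(int))
side=cv2.imread("pics/side7.png",0)
def hd(s,z,r): # project direction ray from centre
    c=np.array([453,313.5]);return w2px("top",[*(c-r*np.array([np.cos(s),np.sin(s)])),z]).round(1)
for a in(-2,0,2.7,5,8):print(a,'mark r=54 z14',hd(np.radians(a),14,54),'ptr r=30 z20/35',hd(np.radians(a),20,30),hd(np.radians(a),35,30))
E
```

```text
[[117 116 116 116 116 117 118 117 118 119 118 117 117 117 118 118]
 [117 116 116 116 116 117 117 117 117 118 118 117 116 117 117 118]
 [117 117 117 116 116 116 117 117 117 117 118 118 117 116 116 117]
 [117 116 116 117 116 116 116 116 116 118 118 116 116 117 117 117]
 [116 116 115 116 116 116  93  99 113 117 117 117 117 118 117 118]
 [116 115 114 115 116 117 121 132 107 114 118 118 117 118 118 119]
 [115 115 114 116 117 117 122 132  86 110 118 118 117 118 118 119]
 [114 114 114 116 117 117 120 130 124 119 118 118 118 119 117 117]
 [115 115 116 116 116 117 121 130 112 114 118 118 119 119 118 116]
 [115 116 115 116 116 116 121 116 120 117 117 118 119 118 113  94]
 [ 99 110 114 115 116 117 116 116 115 113 110  96  86  74  63  68]
 [102  75  69  72  74  75  73  82  74  61  57  64  66 104 114 112]]
[[ 63  62  59  58  53  50  49  45  43  42  41  43  41  41  38  40]
 [ 40  41  41  41  41  37  45  36  32  31  35  40  39  40  40  40]
 [ 41  40  40  40  39  39  39  44  40  40  41  41  41  41  40  41]
 [ 42  40  41  39  41  41  50  76  61  45  42  42  41  41  41  58]
 [ 63  63  46  41  58  63  76 124  84  63  63  60  62  62  60  55]
 [ 66  63  62  61  61  63  76 124  85  63  63  61  62  61  56  55]
 [105  74  61  62  61  64  76 124  84  63  63  62  62  53  72 111]
 [116  82  70  66  63  63  76 124  84  63  63  53  58 108 116 118]
 [116 116 117 116  82  71  80 124  89  64  63 109 116 116 116 117]
 [116 116 116 117 118 117 120 130 114 116 117 117 116 116 117 118]
 [116 116 116 117 116 117 120 129 113 116 117 117 117 117 118 118]]
-2 mark r=54 z14 [163.7 303.4] ptr r=30 z20/35 [163.6 294.3] [162.1 294.2]
0 mark r=54 z14 [164.5 303.4] ptr r=30 z20/35 [164.  294.3] [162.5 294.2]
2.7 mark r=54 z14 [165.4 303.4] ptr r=30 z20/35 [164.6 294.3] [163.1 294.2]
5 mark r=54 z14 [166.2 303.3] ptr r=30 z20/35 [165.  294.2] [163.5 294.1]
8 mark r=54 z14 [167.3 303.2] ptr r=30 z20/35 [165.6 294.2] [164.1 294.1]
```

Request:
carry_out([
  [1, 10, 12, -53, 0, 0, 0],
  [1, 20, 24, -106, 0, 0, 0],
  [1, 60, 38.6, -159.4, 0, 0, 0],
  [1, 115, 38.6, -159.4, 0, 0, 0],
  [1, 115, 38.6, -159.4, 0, 0, 0],
])

```text
time_s: 50.38
eef_pos: [589.8, -293.3, 80.8]
ee_rot: [-0.156, -0.687, -0.161, 0.691]
force: [-0.1, -0.8, 1.1]
grip_width: 0.004
```

```bash
python3 - <<'E'
from h import *
s=st();im=viewer.capture("wrist");cv2.imwrite("pics/w16.png",im[:,:,::-1])
g=cv2.GaussianBlur(cv2.cvtColor(rect("pics/w16.png",45,s),cv2.COLOR_BGR2GRAY),(5,5),0)
c=cv2.HoughCircles(g,cv2.HOUGH_GRADIENT,1,30,param1=60,param2=12,minRadius=56,maxRadius=90)
if c is not None:
  for u,v,r in c[0][:4]:print(u/4-60,v/4-60,r/4)
plan(591.5,-295,50)
E
```

```text
t 50.38 pos [ 589.8 -293.3   80.8] F [-0.1 -0.8  1.1] T [-0.02  0.05  0.01] w 0.004 j [-0.64  0.75  1.21 -0.    1.19  0.48]
0.625 -3.375 22.35
0.625 5.375 16.375
-48.875 58.125 20.225
45.875 57.375 19.825
psi -64.0 options (yaw,da,j6): [(np.float64(-64.0), np.float64(0.0), np.float64(37.5)), (np.float64(116.0), np.float64(180.0), np.float64(-142.5))]
row: [34.7, 0.5, -0.5, 0.0, 0.1, 0.1]
```

Swivel checks out: mark u ≈ 165.0 and pointer u ≈ 163.05 agree to within about 1–2°. The button (r 16.4) lies at tool (0.6, 5.4). Moving over it and pressing in steps.

Request:
carry_out([
  [1, 10, 0.5, 3.5, 0, 0, 0],
  [1, 20, 0.5, 3.5, 0, 0, 0],
  [1, 25, 0.5, 3.5, 0, 0, 0],
  [1, 27, 0.5, 3.5, 0, 0, 0],
  [1, 27, 0.5, 3.5, 0, 0, 0],
])

```text
time_s: 51.05
eef_pos: [588.7, -297.0, 58.3]
ee_rot: [0.159, 0.689, 0.159, -0.689]
force: [0.5, 0.4, -0.5]
grip_width: -0.0
```

```bash
python3 -c "
from h import *
st()"
```

```text
t 51.05 pos [ 588.7 -297.    58.3] F [ 0.5  0.4 -0.5] T [ 0.   -0.02 -0.  ] w -0.000 j [-0.64  0.77  1.24 -0.    1.13  0.47]
```

Request:
carry_out([
  [1, 1, 0, 0, 0, 0, 0],
  [1, 2, 0, 0, 0, 0, 0],
  [1, 3, 0, 0, 0, 0, 0],
  [1, 4, 0, 0, 0, 0, 0],
  [1, 4, 0, 0, 0, 0, 0],
])

```text
time_s: 51.68
eef_pos: [588.7, -297.1, 54.3]
ee_rot: [0.159, 0.689, 0.159, -0.689]
force: [-0.1, -0.4, 3.0]
grip_width: -0.001
```

```bash
python3 -c "
from h import *
st()"
```

```text
t 51.67 pos [ 588.7 -297.1   54.3] F [-0.1 -0.4  3. ] T [ 0.03 -0.1  -0.08] w -0.001 j [-0.64  0.77  1.24  0.    1.13  0.47]
```

Request:
carry_out([
  [1, 1, 0, 0, 0, 0, 0],
  [1, 2, 0, 0, 0, 0, 0],
  [1, 3, 0, 0, 0, 0, 0],
  [1, 3, 0, 0, 0, 0, 0],
  [1, 3, 0, 0, 0, 0, 0],
])

```text
time_s: 52.3
eef_pos: [588.7, -297.1, 51.3]
ee_rot: [0.159, 0.689, 0.159, -0.689]
force: [-0.5, -0.2, 4.6]
grip_width: 0.001
```

```bash
python3 -c "
from h import *
st()"
```

```text
t 52.30 pos [ 588.7 -297.1   51.3] F [-0.5 -0.2  4.6] T [ 0.06 -0.18 -0.06] w 0.001 j [-0.64  0.78  1.24  0.    1.12  0.47]
```

Request:
carry_out([
  [1, 1, 0, 0, 0, 0, 0],
  [1, 2, 0, 0, 0, 0, 0],
  [1, 3, 0, 0, 0, 0, 0],
  [1, 3, 0, 0, 0, 0, 0],
  [1, 3, 0, 0, 0, 0, 0],
])

```text
time_s: 52.92
eef_pos: [588.9, -297.2, 50.8]
ee_rot: [0.159, 0.689, 0.158, -0.689]
force: [-7.2, 4.6, 21.4]
grip_width: 0.002
```

```bash
python3 -c "
from h import *
st()"
```

```text
t 52.92 pos [ 588.9 -297.2   50.8] F [-7.2  4.6 21.4] T [ 0.72  1.12 -0.02] w 0.002 j [-0.64  0.78  1.24 -0.    1.12  0.47]
```

The spring read 4.6 N and then hit a hard stop at z = 50.8, so the button is fully in. Retracting and checking its release.

Request:
carry_out([
  [1, -5, 0, 0, 0, 0, 0],
  [1, -40, 0, 0, 0, 0, 0],
  [1, -90, 0, 0, 0, 0, 0],
  [1, -130, 0, 0, 0, 0, 0],
  [1, -130, 0, 0, 0, 0, 0],
])

```text
time_s: 53.55
eef_pos: [589.2, -297.5, 180.9]
ee_rot: [0.16, 0.69, 0.158, -0.688]
force: [0.5, 0.0, -0.3]
grip_width: 0.002
```

Request:
carry_out([
  [1, 0, 30, 100, 0, 0, 0],
  [1, 0, 40, 150, 0, 0, 0],
  [1, 0, 40, 160, 0, 0, 0],
  [1, 0, 40, 160, 0, 0, 0],
  [1, 0, 40, 160, 0, 0, 0],
])

```text
time_s: 54.18
eef_pos: [462.4, -402.3, 177.0]
ee_rot: [-0.158, -0.689, -0.16, 0.689]
force: [0.2, 0.9, 0.0]
grip_width: 0.002
```

```bash
python3 - <<'E'
from h import *
from rig import order
st()
t=viewer.capture("top");cv2.imwrite("pics/top8.png",t[:,:,::-1])
a=cv2.imread("pics/top7.png",0).astype(int)[195:330,90:400];b=cv2.imread("pics/top8.png",0).astype(int)[195:330,90:400]
d=abs(a-b)>40
for n,(x0,x1,y0,y1) in dict(display=(0,110,0,115),tray=(120,180,60,130),b2b1=(160,252,0,60),b0=(252,296,0,60)).items():print(n,d[y0:y1,x0:x1].sum())
order.finish_job()
st()
E
```

```text
t 54.17 pos [ 462.4 -402.3  177. ] F [0.2 0.9 0. ] T [-0.   -0.   -0.05] w 0.002 j [-0.91  0.55  1.29  0.    1.3   0.21]
display 0
tray 140
b2b1 0
b0 0
the job is handed in; nothing more can be done
the job is handed in; nothing more can be done
```

I completed every step of the bench test and handed the job in at about 54 s.

**What I did**
- **Display:** turned square to its stand and leaned back 30°.
- **Covers:** both laid in the steel tray.
- **Antennas:** all three white ones dropped home, one on each base.
- **Start button:** pressed to its hard stop, then let go.

**What my last checks showed**
- **Display:** lean measured 30.4°. It is about 1–2° off square when compared with the stand's front mark.
- **Antennas:** each base resisted further turning, with about 0.48, 0.54 and 0.41 N m, and the foot edge showed each drop. All three look evenly seated in the last picture I viewed, taken just before I pressed the button.
- **Button:** the spring read 4.6 N just before the stop. I did not measure its release; I only know the arm is clear of it.
- **After the press:** the display and bases looked the same as before it. 140 pixels had changed around the tray. That may be the arm or its shadow, since nothing was near the tray then, but I did not look at that picture.

**Where checks disagreed or went wrong**
- The top and wrist cameras differed by about 3 mm, so I worked with a correction between them.
- On the right-hand base (base0), a circle fit wrongly suggested the antenna had dropped early. The edge position and turning torque ruled that out, and I kept turning until it really dropped.
- One antenna was knocked a few centimetres aside during the run. I measured it again before picking it up.

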